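# Unpin the clay extruder's gate and take out the die for washing

### The job

Take the die out of the clay extruder so it can be washed: draw the orange-headed clevis pin up out of the gate lugs and hang it by its collar, right home, in the notch of the steel rest on the side of the barrel. Once the pin hangs there, let go, swing the red gate (it has a black handle) wide open, lift the aluminium die up out of it and put it down in the ochre bowl. Drop neither pin nor die, keep the bowl standing where it is, leave the other things on the bench alone, and finish with the gate wide open and the pin still hanging in its notch.

Things in the scene. Friction and masses are not known exactly. Their poses are not given: they have to be found in the camera images.
- extruder: Bench clay extruder, bolted down: green base plate 410 x 120 x 10 mm, grey barrel 72 mm in diameter along its x axis, barrel axis 83 mm and barrel top 119 mm above the bench. Origin on the bench under the barrel's mouth; x points from the mouth back along the barrel, y to the side with the clevis pin and its rest, z up. Square mouth flange 90 mm wide, top at 128 mm.
- pin_bore (a point): Top mouth of the clevis bore the pin starts in, 106 mm above the bench, at extruder x = -14, y = 60 mm. Bore 14 mm wide through three lugs, 30 x 30 mm in plan: two fixed to the flange (94 to 106 and 56 to 70 mm high) and the gate's own between them (74 to 90 mm). Axes as the extruder's.
- pin: Loose steel clevis pin, about 90 g, upright, round about its z. Origin at the underside of its collar, which rests on the upper lug at the start. Below: shank 12 mm thick, 56 mm long, tapered tip. Above: collar 28 mm across, 6 mm thick; neck 14 mm; orange head 20 mm across from 14 to 50 mm above the origin. It locks the gate and lifts loosely straight up.
- pin_tip (a point): Lower end of the pin's shank, 56 mm below the pin's origin.
- notch (a point): Seat of the pin rest: where the parked pin's origin belongs, on the top (92 mm high) of a level steel plate, 8 mm thick, 50 mm wide, on the barrel's side at extruder x = 100, y = 70 mm. The notch is 17 mm wide, open towards extruder +y: it runs from the outer edge, 20 mm beyond this point, to its closed end 9 mm behind. Free beneath down to the base plate. Axes as the extruder's.
- gate (a joint): Angle (rad) of the red die gate about its upright hinge: 0 shut, growing anticlockwise seen from above as the free edge swings away from the mouth; 1.57 is a right angle, stop at 1.9, wide open means past 1.2. It stays where it is left (friction about 0.06 N m). Locked while the pin is in.
- gate_hinge (a point): Point on the gate's upright hinge line, 125 mm above the bench, at extruder x = -14, y = -58 mm. It does not move.
- gate_handle (a point): Top centre of the gate's black upright round handle, 15 mm across, 72 to 125 mm above the bench, on a level 12 mm bar at 78 mm height. It swings with the gate on a circle of 114 mm about the hinge line; with the gate shut it stands 62 mm in front of and 96 mm along from the hinge.
- die: Loose aluminium die, about 110 g: plate 64 x 64 x 10 mm with a 24 mm square hole, and above it a tab 26 mm wide, 40 mm tall, 10 mm thick. Origin at the middle of its bottom edge; x through the thickness, y along the width, z up. It stands in the gate's channel (about 1.5 mm play, open at the top, bottom at 51 mm, top at 115 mm above the bench) and swings with it; free when raised 64 mm.
- die_tab (a point): Top of the die's tab, 104 mm above the die's bottom edge. While the gate is shut two small keepers on the flange, 118 to 127 mm above the bench either side of the tab, hold the die down by its shoulders.
- die_middle (a point): Centre of the die's square plate, 32 mm above its bottom edge.
- bowl: Loose glazed ochre bowl, 174 mm across the rim, 64 mm high, wall 6 mm, about 0.6 kg. Origin at the centre of its underside, z up; flat inner floor about 80 mm across, 10 mm above the bench.
- jug: Bystander: blue plastic jug, 200 mm high, 112 mm across, handle on its +y side. Origin at the centre of its underside.
- glaze_jar: Bystander: grey-green jar with white cap, 76 mm across, 110 mm high. Origin at the centre of its underside.
- rib: Bystander: small wooden rib lying flat, 88 x 64 x 8 mm. Origin at the centre of its underside.
- scraper: Bystander: steel scraper with dark wooden handle lying flat, 165 mm long, 50 mm wide, 14 mm high, blade towards its +x. Origin on the underside, 12 mm from the middle towards the handle.
- brush: Bystander: brush lying flat, 190 mm long. Origin at its underside near the middle.
- spare_die_a: Bystander: spare aluminium die with slots, same outline as the die, lying flat (104 x 64 x 10 mm). Origin at the middle of its underside.
- spare_die_b: Bystander: spare brass die with slots, same outline, lying flat (104 x 64 x 10 mm). Origin at the middle of its underside.

How it is judged:
On the way, in this order (a step that is already met when the one before it is completed fails the run):
1. the pin is drawn out of the lugs with the gate still shut (z of pin_tip in the frame of extruder above 0.108 m and value of joint gate below 0.15 rad), for 0.05 s.
2. the pin hangs by its collar in the notch, let go (horizontal distance between pin and notch below 0.009 m and z of pin in the frame of notch between -0.005 and 0.005 m and angle between pin's own z axis and vertical below 0.2 rad and contact force between pin and the fingers below 0.3 N), for 0.3 s.
3. the gate is swung wide open with the die in it (value of joint gate above 1.2 rad and height (world z) of die below 0.07 m), for 0.2 s.
4. the die is lifted clear of the gate's channel (height (world z) of die above 0.118 m), for 0.05 s.
At the end, for the whole second after the job is handed in: Die at rest in the bowl (plate centre within 65 mm of its centre, under 62 mm high); bowl upright, within 50 mm of its start; pin hanging upright in the notch (within 9 mm of the seat, 5 mm in height), released; gate open past 1.2 rad; all else within 30 mm of its start (horizontal distance between die_middle and bowl below 0.065 m and z of die_middle in the frame of bowl below 0.062 m and contact force between die and bowl above 0.2 N and linear speed of die below 0.02 m/s and distance of bowl from where it was at the start of the episode below 0.05 m and angle between bowl's own z axis and vertical below 0.1 rad and horizontal distance between pin and notch below 0.009 m and z of pin in the frame of notch between -0.005 and 0.005 m and angle between pin's own z axis and vertical below 0.2 rad and linear speed of pin below 0.05 m/s and value of joint gate above 1.2 rad); the robot touches nothing.
It fails at once if the die is dropped or flung (faster than 0.9 m/s) (linear speed of die above 0.9 m/s).
It fails at once if the pin is dropped or flung (faster than 0.9 m/s) (linear speed of pin above 0.9 m/s).
It fails at once if the bowl is tipped (angle between bowl's own z axis and vertical above 0.35 rad).
It fails at once if something else on the bench is moved by more than 30 mm (distance of any of jug, glaze_jar, rib, scraper, brush, spare_die_a, spare_die_b from where it was at the start of the episode above 0.03 m).
It also fails if it takes over 61 s, if anything falls off the work surface, if the arm or the gripper's body presses on something with over 40 N, if the wrist force passes 120 N, or if a joint passes its speed limit or range.

### The arm

A 7-joint arm with a two-finger parallel gripper is mounted at the origin on the work surface. World frame = base frame: x ahead of the robot, y to its left, z up, the work surface at z = 0. Lengths are in m, angles in rad, forces in N, time in s.
With the tool pointing down it reaches from about 0.35 to 0.775 m from the base axis. Payload 3.1 kg.
Tool frame: the origin (TCP) lies at the very end of the fingers, on their centre line; the grasp point (between the pads) lies 19 mm behind it; z points along the fingers, y is the direction in which the jaws open and shut (so a half turn about z gives the same grasp; the last joint's range is limited). The gripper opens to 85 mm and grips with 20 to 120 N. Pads are 22 mm wide; open, the fingers measure 114 mm over their backs; the gripper's body (76 mm by 85 mm) begins 54 mm behind the grasp point. The pads swing forward as they close: fully open they stand 13 mm farther back than shut.
Start: joints at [1.151, 0.311, 0.014, 1.512, -0.004, 1.319, -0.027], TCP at [0.203, -0.511, 0.203] pointing down, gripper open.
Joint ranges: [-2.7, 2.7], [-0.3, 1.91], [-1.27, 1.3], [0.12, 2.57], [-1.44, 4.58], [0.2, 2.03], [-3.05, 3.05]. Speed limits (rad/s): [2.79, 2.79, 3.14, 3.14, 3.14, 3.14, 3.14].

### API

Orientations are given as a 3x3 rotation matrix whose columns are the frame's x, y, z axes.
In Python, from plant import r gives the robot as it stands.
- The arm moves only by the tool jog_arm, never from a script. Its argument "steps" is a list of rows, each a list of 5 numbers: the finger opening in m, from 0 to 0.0854, then the shift along the tool's x, y, z in m, then the turn about the tool's z in degrees. A call has 1 to 12 rows; each row shifts and turns the commanded pose from where the row before left it, along the tool's axes as they then stand; what a row does not reach is not made up. A row lasts 1/8 s, in which the tool goes at most 62.5 mm and 10.7 degrees, less where a joint would pass 70% of its speed; a pose out of reach is approached as far as the arm can. A call with a gripper value outside its range is refused whole. The fingers move at their own pace and stop on an object; "grip_force" is the grip in N (left out, the last holds). Time passes only in rows, so rows that do not move let the fingers close. It gives the time, the measured TCP pose, the force and the opening at its end, in the units of the state.
- r.state(): the state, without advancing time (a new reading comes with each control period).
- r.grab_frame(name): name is "scene" or "top" or "wrist"; returns a dict with "pixels" (420x560x3 uint8, red, green, blue), "range_z" (420x560 float32, m along the optical axis (not along the pixel's ray), 0 where there is no reading), "fx", "fy", "cx", "cy" (pixels), "dist" ([k1, k2, p1, p2, k3] as OpenCV has them; the pictures are not rectified), "rvec" (rotation vector, rad) and "tvec" (3), from world to camera coordinates, as OpenCV has them. Camera axes: x right, y down, z forward; pixel columns grow to the right and rows downward; lengths in m; the calibration is good to about 2 mm. A picture is of the moment at which its call begins.
- r.job_done(): hands the job in, once; it reports no verdict.
Trained networks look in the newest picture that a camera, given by its name, has taken for a name from the list of things; names that differ only in an ending like _2 or _b are one class to them, and where a whole thing is asked for, a point or a joint stands for the part that bears it (a point fixed in the world has none). Each returns a list of dicts, best first, with "score" (0 to 1); they miss things now and then, are a little off and sometimes report something else, mostly with a low value. They report only what shows in the picture. A call takes as long as a camera call.
- r.trace(camera, query): "mask" (420x560 bool, what is visible of it) and "uv" ([column, row] in pixels, amid what is visible of it).
- r.spot_point(camera, query): "uv" ([column, row] in pixels: a listed point, or the origin of a listed thing).
The state is a dict: "clock": time; "qpos": joint angles; "qvel": joint speeds; "joint_torque": joint torques, N m; "tool_pos": TCP position; "orientation": TCP orientation; "contact_force": force on the tool from outside, world axes, zero at the start; "ft_torque": the same for the moment, N m; "gripper_width": finger opening in m.
Only numpy, scipy, OpenCV 4.12 (cv2) and the standard library are available. Lean on these libraries where they do the work, as an engineer would, in place of code of your own. Each camera call takes 0.05 s, during which the arm holds its last target.

## Working session

There is one attempt and no reset: what is moved stays moved. The work goes in short steps, Python scripts to look and compute and a tool call to move; the robot and the scene stay as the last step left them, time stands still between calls to the robot, and variables do not carry over. Pictures are saved under pics/ and viewed, and the job is handed in when it is done.

Besides the shell and the picture viewer there is one more tool, called after "Request:" as name(argument=value, ...), one argument or row to a line, values as JSON. jog_arm: Moves the arm, as the interface text tells. Its arguments: {"type":"object","properties":{"steps":{"type":"array"},"grip_force":{"type":"number"}},"required":["steps"]}

```bash
ls; mkdir -p pics
cat > h.py <<'E'
import numpy as np, cv2
from plant import r
def grab(cam,fn=None):
    f=r.grab_frame(cam)
    if fn: cv2.imwrite('pics/'+fn,cv2.cvtColor(f['pixels'],cv2.COLOR_RGB2BGR))
    return f
def K(f): return np.array([[f['fx'],0,f['cx']],[0,f['fy'],f['cy']],[0,0,1.]])
def Rt(f): return cv2.Rodrigues(np.array(f['rvec'],float))[0],np.array(f['tvec'],float).reshape(3)
def ray(f,uv):
    R,t=Rt(f)
    p=cv2.undistortPoints(np.array(uv,float).reshape(-1,1,2),K(f),np.array(f['dist'],float)).reshape(-1,2)
    d=np.c_[p,np.ones(len(p))]
    return -R.T@t, d@R   # origin, dirs (z=1)
def atz(f,uv,z):
    o,d=ray(f,uv); s=(z-o[2])/d[:,2]; return o+d*s[:,None]
def proj(f,P):
    return cv2.projectPoints(np.array(P,float).reshape(-1,1,3),np.array(f['rvec'],float),np.array(f['tvec'],float),K(f),np.array(f['dist'],float))[0].reshape(-1,2)
def cloud(f,mask=None):
    z=f['range_z']; m=z>0
    if mask is not None: m&=mask
    v,u=np.nonzero(m)
    o,d=ray(f,np.c_[u,v]); return o+d*z[v,u][:,None], np.c_[u,v]
E
python3 - <<'E'
from h import *
np.set_printoptions(precision=4,suppress=True)
s=r.state(); print(s['clock'],s['tool_pos'],s['orientation'],s['gripper_width'])
for c in ['scene','top','wrist']:
    f=grab(c,c+'0.png'); o,d=ray(f,[[280,210]]); print(c,f['fx'],o,d)
    for q in ['pin','pin_bore','pin_tip','notch','gate_hinge','gate_handle','die_tab','bowl','extruder']:
        try: print(q,[(np.round(x['uv'],1),round(x['score'],2)) for x in r.spot_point(c,q)[:3]])
        except Exception as e: print(q,e)
print(r.state()['clock'])
E
```

```text
pics
0.0 [ 0.2026 -0.5105  0.202 ] [[ 0.9295  0.3689 -0.001 ]
 [ 0.3689 -0.9295  0.0022]
 [-0.0001 -0.0024 -1.    ]] 0.0854521441443687
scene 481.47829394149846 [ 1.1895 -1.0402  0.8723] [[-0.4489  0.7257 -0.5215]]
pin [(array([283.3, 189.1]), 0.53)]
pin_bore [(array([283.5, 192.5]), 0.98)]
pin_tip []
notch [(array([311.7, 182. ]), 0.93), (array([300.8, 174.4]), 0.47), (array([204. , 243.5]), 0.18)]
gate_hinge [(array([298. , 198.4]), 0.84)]
gate_handle [(array([266.7, 192.7]), 0.98)]
die_tab [(array([292.1, 179.1]), 0.56)]
bowl [(array([180.1, 295.2]), 0.68)]
extruder [(array([293.4, 218.6]), 0.76)]
top 439.79932540894566 [ 0.4174 -0.0541  1.6122] [[ 0.0793  0.0182 -0.9967]]
pin [(array([231. , 231.9]), 0.5)]
pin_bore [(array([233.4, 230.6]), 0.6), (array([252.6, 236.1]), 0.54)]
pin_tip [(array([230.5, 230.2]), 0.6)]
notch [(array([205.8, 221.8]), 0.68)]
gate_hinge [(array([252. , 203.8]), 0.91)]
gate_handle [(array([249.8, 235.6]), 0.54)]
die_tab [(array([236.1, 215.4]), 0.54)]
bowl [(array([371.9, 230.4]), 0.71)]
extruder [(array([241.4, 214.9]), 0.75)]
wrist 307.1822457964819 [ 0.2643 -0.4865  0.3735] [[-0.2368 -0.1081 -0.9656]]
pin []
pin_bore []
pin_tip []
notch []
gate_hinge []
gate_handle []
die_tab []
bowl []
extruder []
1.5
```

View pics.

View pics/scene0.png

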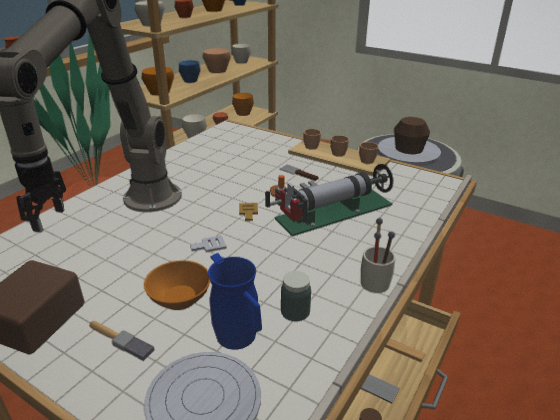

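View pics/top0.png

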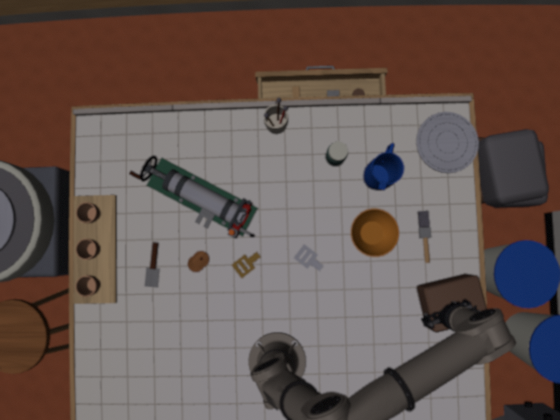

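View pics/wrist0.png

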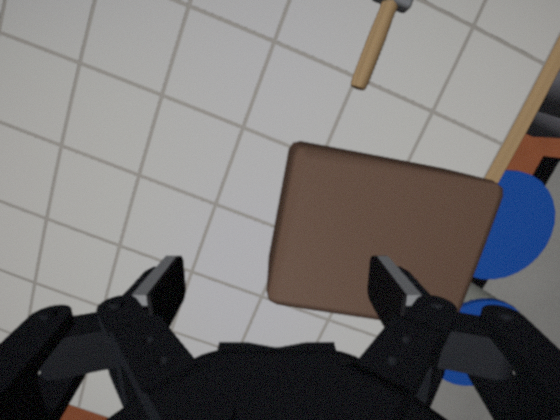

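```bash
cat > fit.py <<'E'
from h import *
from scipy.optimize import least_squares
PTS={'pin':(-14,60,106),'pin_bore':(-14,60,106),'notch':(100,70,92),'gate_hinge':(-14,-58,125),'gate_handle':(-14-62,-58+96,125),'extruder':(0,0,0)}
def T(p,P):
    c,s=np.cos(p[2]),np.sin(p[2]); P=np.atleast_2d(P).astype(float)
    return np.c_[p[0]+c*P[:,0]-s*P[:,1],p[1]+s*P[:,0]+c*P[:,1],P[:,2]]
def fit(obs,p0,verbose=True):
    # obs list of (frame,name or pt3 in mm,uv)
    def res(p):
        o=[]
        for f,n,uv in obs:
            P=np.array(PTS[n] if isinstance(n,str) else n)/1000.
            o.append((proj(f,T(p,P))[0]-np.array(uv))/1.0)
        return np.concatenate(o)
    s=least_squares(res,p0,loss='soft_l1',f_scale=2.)
    if verbose:
        for (f,n,uv),e in zip(obs,res(s.x).reshape(-1,2)): print(n,np.round(e,1))
    return s.x
E
python3 - <<'E'
from fit import *
np.set_printoptions(precision=4,suppress=True)
fs=grab('scene'); ft=grab('top')
ob=[(fs,'pin_bore',(283.5,192.5)),(fs,'notch',(311.7,182)),(fs,'gate_hinge',(298,198.4)),(fs,'gate_handle',(266.7,192.7)),
(ft,'pin_bore',(233.4,230.6)),(ft,'notch',(205.8,221.8)),(ft,'gate_hinge',(252,203.8)),(ft,'gate_handle',(249.8,235.6))]
p=fit(ob,[0.5,0.1,1.1]); print(p,np.degrees(p[2]))
for n,P in PTS.items(): print(n,T(p,np.array(P)/1000))
# bowl
m=r.trace('top','bowl'); print([(x['score'],x['uv'],x['mask'].sum()) for x in m[:2]])
C,uv=cloud(ft,m[0]['mask']); 
v,u=np.nonzero(m[0]['mask']); e=cv2.minEnclosingCircle(np.c_[u,v].astype(np.float32)); print(e)
print('bowl rim',atz(ft,[e[0]],0.064), 'cloud z',np.percentile(C[:,2],[5,50,95]), (C.min(0)+C.max(0))/2)
for q in ['spare_die_b','rib','scraper','spare_die_a']:
    x=r.spot_point('top',q); print(q,[(y['score'],atz(ft,[y['uv']],0.0)) for y in x[:2]])
print(r.state()['clock'])
E
```

```text
pin_bore [-2.1 -2.8]
notch [-1.2  3.3]
gate_hinge [-0.1  2.9]
gate_handle [ 0.1 -1.2]
pin_bore [-0.4  1.3]
notch [-1.5 -4.4]
gate_hinge [-1.5 -1.7]
gate_handle [1.4 0.1]
[0.5244 0.116  0.9973] 57.140022121875276
pin [[0.4664 0.1368 0.106 ]]
pin_bore [[0.4664 0.1368 0.106 ]]
notch [[0.5199 0.238  0.092 ]]
gate_hinge [[0.5655 0.0728 0.125 ]]
gate_handle [[0.4513 0.0728 0.125 ]]
extruder [[0.5244 0.116  0.    ]]
[(0.94, [376.3, 231.0], np.int64(1875)), (0.27, [196.8, 193.7], np.int64(3992))]
((374.125, 232.75), 24.725149154663086)
bowl rim [[ 0.451  -0.3544  0.064 ]] cloud z [0.0067 0.0292 0.0638] [ 0.4516 -0.3547  0.0357]
spare_die_b [(0.69, array([[ 0.3505, -0.122 ,  0.    ]])), (0.55, array([[0.3639, 0.114 , 0.    ]]))]
rib [(0.82, array([[0.361 , 0.2713, 0.    ]]))]
scraper [(0.64, array([[0.3791, 0.4391, 0.    ]]))]
spare_die_a [(0.69, array([[ 0.3505, -0.122 ,  0.    ]])), (0.55, array([[0.3639, 0.114 , 0.    ]]))]
1.85
```

Request:
jog_arm(
  steps=[
    [0.085,0.044,-0.045,-0.0083,0],
    [0.085,0.044,-0.045,-0.0083,0],
    [0.085,0.044,-0.045,-0.0083,0],
    [0.085,0.044,-0.045,-0.0083,0],
    [0.085,0.044,-0.045,-0.0083,0],
    [0.085,0.044,-0.045,-0.0083,0],
    [0.085,0.044,-0.045,-0.0083,0],
    [0.085,0.044,-0.045,-0.0083,0],
    [0.085,0.044,-0.045,-0.0083,0],
    [0.085,0.044,-0.045,-0.0083,0],
    [0.085,0.044,-0.045,-0.0083,0],
    [0.085,0.044,-0.045,-0.0083,0],
  ],
)

```text
clock: 3.35
tool_pos: [0.4909, 0.176, 0.3017]
orientation: [[0.93, 0.368, 0.001], [0.368, -0.93, -0.0], [0.001, 0.001, -1.0]]
contact_force: [0.7, -0.7, 0.7]
gripper_width: 0.0849
```

```bash
python3 -c "
from plant import r
print(r.state()['qpos'])"
```

```text
[ 0.17081241  0.29151534 -0.73131608  1.37000841  0.19406773  1.55128255
 -1.73725717]
```

Request:
jog_arm(
  steps=[
    [0.05,0,0,0,-10.4],
    [0.05,0,0,0,-10.4],
    [0.05,0,0,0,-10.4],
    [0.05,0,0,0,-10.4],
  ],
)

```text
clock: 3.85
tool_pos: [0.49, 0.1746, 0.3011]
orientation: [[0.445, 0.896, 0.0], [0.896, -0.445, -0.0], [-0.0, 0.0, -1.0]]
contact_force: [-0.1, 0.2, 0.5]
gripper_width: 0.0498
```

```bash
python3 -c "
from plant import r
print(r.state()['qpos'])"
```

```text
[ 0.25730923  0.31726635 -0.85862461  1.37090719  0.23856963  1.55972858
 -1.03961989]
```

Request:
jog_arm(
  steps=[
    [0.03,0,0,0,-10.4],
    [0.03,0,0,0,-10.4],
    [0.03,0,0,0,-10.4],
    [0.03,0,0,0,-10.4],
    [0.03,0,0,0,-10.4],
    [0.03,0,0,0,-10.4],
    [0.03,0,0,0,-10.4],
    [0.03,0,0,0,-10.4],
    [0.03,0,0,0,0],
  ],
)

```text
clock: 4.97
tool_pos: [0.49, 0.1746, 0.301]
orientation: [[-0.832, 0.555, -0.0], [0.555, 0.832, 0.0], [0.001, 0.0, -1.0]]
contact_force: [-0.0, -0.6, 0.4]
gripper_width: 0.0299
```

Run:
```python
from fit import *
np.set_printoptions(precision=4,suppress=True)
f=grab('wrist','w1.png'); print(r.state()['qpos'])
np.savez('w1.npz',**f)
for q in ['pin','pin_bore','notch','gate_hinge','gate_handle','die_tab','extruder']:
    print(q,[(np.round(x['uv'],1),round(x['score'],2)) for x in r.spot_point('wrist',q)[:2]], proj(f,T([0.5244,0.116,0.9973],np.array(PTS.get(q,(0,0,0)))/1000)))
```

```text
[ 0.422   0.4163 -1.1642  1.3659  0.3805  1.6004  0.2849]
pin [(array([239.1, 183.3]), 0.67)] [[238.893  184.7542]]
pin_bore [(array([238.8, 181.9]), 0.88)] [[238.893  184.7542]]
notch [(array([329.9, 166.1]), 0.59)] [[331.6558 173.5079]]
gate_hinge [(array([247.4, 280.2]), 0.81)] [[241.5136 280.8278]]
gate_handle [(array([189.4, 208.9]), 0.57)] [[184.9726 207.0675]]
die_tab [(array([235.4, 246.7]), 0.86), (array([237.8, 186.5]), 0.71)] [[257.2937 209.9012]]
extruder [(array([263.2, 211. ]), 0.87)] [[257.2937 209.9012]]
```

View pics/w1.png

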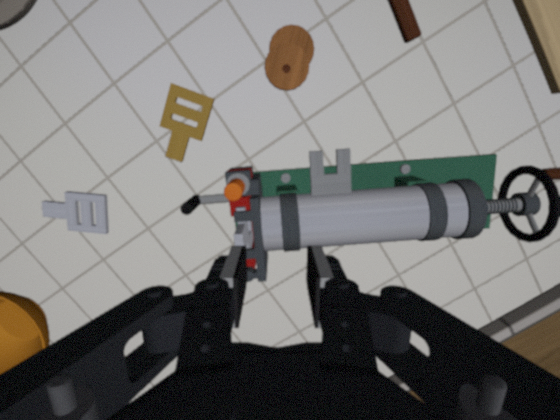

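Run:
```python
from fit import *
np.set_printoptions(precision=4,suppress=True)
f=dict(np.load('w1.npz')); 
C,uv=cloud(f)
p0=np.array([0.5244,0.116,0.9973])
def inv(p,X):
    c,s=np.cos(p[2]),np.sin(p[2]); d=X[:,:2]-p[:2]; return np.c_[c*d[:,0]+s*d[:,1],-s*d[:,0]+c*d[:,1],X[:,2]]
# fine fit w/ network points
d={'pin':(239.1,183.3),'pin_bore':(238.8,181.9),'notch':(329.9,166.1),'gate_hinge':(247.4,280.2),'gate_handle':(189.4,208.9),'extruder':(263.2,211)}
p=fit([(f,n,u) for n,u in d.items()],p0); print(p,np.degrees(p[2]))
E_=inv(p,C)
hsv=cv2.cvtColor(f['pixels'],cv2.COLOR_RGB2HSV)[uv[:,1],uv[:,0]]
# bench check
b=(C[:,2]<0.01)&(hsv[:,2]>150); print('bench z',np.median(C[b,2]))
g=(abs(hsv[:,0].astype(int)-75)<20)&(hsv[:,1]>90)&(abs(E_[:,2]-0.01)<0.012)
print('green n',g.sum(),np.percentile(E_[g],[1,50,99],axis=0))
# orange head
o=(hsv[:,0]>5)&(hsv[:,0]<20)&(hsv[:,1]>180)&(np.hypot(E_[:,0]+.014,E_[:,1]-.06)<.04)&(C[:,2]>.11)
print('orange',o.sum(),C[o].mean(0),C[o].max(0),C[o].min(0)); t=o&(C[:,2]>0.15); print('top',t.sum(),C[t].mean(0),E_[t].mean(0))
# barrel top per x-slice
for x in np.arange(.04,.25,.02):
    s=(abs(E_[:,0]-x)<.004)&(abs(E_[:,1])<.05)&(C[:,2]>.05)
    if s.sum()>20:
        # circle fit
        Y=E_[s][:,1:]; A=np.c_[2*Y,np.ones(len(Y))]; q=np.linalg.lstsq(A,(Y**2).sum(1),rcond=None)[0]
        print(x,s.sum(),'yc,zc',q[:2],'r',np.sqrt(q[2]+q[0]**2+q[1]**2), Y[:,1].max())
rs=(abs(C[:,2]-.092)<.006)&(E_[:,1]>.045)&(abs(E_[:,0]-.1)<.05)
print('rest',rs.sum(),np.percentile(E_[rs],[1,50,99],axis=0))
im=f['pixels'][130:300,160:400]; cv2.imwrite('pics/w1z.png',cv2.resize(cv2.cvtColor(im,cv2.COLOR_RGB2BGR),None,fx=3.3,fy=3.3,interpolation=cv2.INTER_CUBIC))
```

```text
pin [0.2 0.3]
pin_bore [0.5 1.7]
notch [1.7 0. ]
gate_hinge [ 0.9 -0.7]
gate_handle [-2.3  0.4]
extruder [-3.  -2.7]
[0.5248 0.1213 1.0651] 61.024244217006064
bench z 0.0003597491589061308
green n 4040 [[ 0.0095 -0.0044  0.0074]
 [ 0.2339  0.04    0.0094]
 [ 0.3628  0.0574  0.015 ]]
orange 374 [0.4628 0.1401 0.2062] [0.4794 0.1775 0.431 ] [0.4456 0.1192 0.1112]
top 321 [0.4622 0.1403 0.2181] [-0.0137  0.064   0.2181]
0.04 398 yc,zc [0.0001 0.0795] r 0.040721244719283116 0.12230544453698233
0.06 401 yc,zc [0.0599 0.2393] r 0.1417187354647308 0.38513796495892605
0.07999999999999999 824 yc,zc [0.068  0.2484] r 0.1516464759763235 0.4100706210409184
0.09999999999999999 402 yc,zc [0.0018 0.0763] r 0.04116583766729536 0.12010202927224034
0.12 405 yc,zc [0.0018 0.076 ] r 0.04133388203801578 0.12019507355857884
0.13999999999999999 352 yc,zc [-0.      0.0835] r 0.03469395595740864 0.11951085481422058
0.15999999999999998 340 yc,zc [-0.0003  0.0835] r 0.03471236914593663 0.12027556124316291
0.18 345 yc,zc [-0.0006  0.0834] r 0.03484013369166527 0.1197736085099938
0.19999999999999998 346 yc,zc [-0.0006  0.0831] r 0.034946312913098 0.1202475456476646
0.21999999999999997 388 yc,zc [-0.0013  0.0798] r 0.04029967145045096 0.12233850272593239
0.23999999999999996 345 yc,zc [-0.001   0.0816] r 0.036323976437689136 0.11978382068968718
rest 1142 [[0.0737 0.0453 0.0874]
 [0.0973 0.0644 0.0915]
 [0.1222 0.0896 0.0935]]
```

View pics/w1z.png

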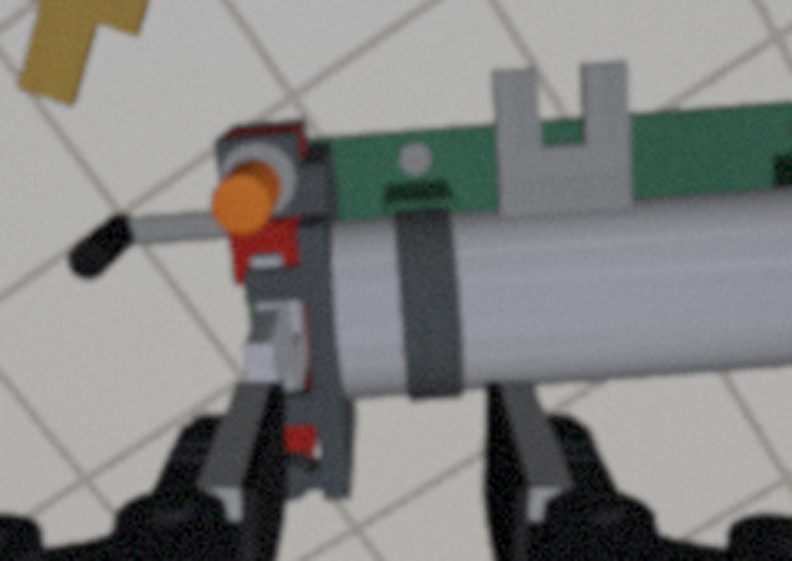

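```bash
cat >> fit.py <<'E'
def inv(p,X):
    c,s=np.cos(p[2]),np.sin(p[2]); d=X[:,:2]-p[:2]; return np.c_[c*d[:,0]+s*d[:,1],-s*d[:,0]+c*d[:,1],X[:,2]]
E
python3 - <<'E'
from fit import *
np.set_printoptions(precision=4,suppress=True)
f=dict(np.load('w1.npz')); C,uv=cloud(f)
p=np.array([0.5248,0.1213,np.radians(60.75)])
E_=inv(p,C); hsv=cv2.cvtColor(f['pixels'],cv2.COLOR_RGB2HSV)[uv[:,1],uv[:,0]]
o=(hsv[:,0]>5)&(hsv[:,0]<20)&(hsv[:,1]>180)&(np.hypot(E_[:,0]+.014,E_[:,1]-.06)<.04)&(C[:,2]>.11)&(C[:,2]<.17)
t=o&(C[:,2]>.152); print(np.sort(C[o,2])[::20]); print('head top',t.sum(),C[t].mean(0),np.median(C[t],0),(C[t].max(0)+C[t].min(0))/2,E_[t].mean(0))
rs=(abs(C[:,2]-.092)<.004)&(E_[:,1]>.05)&(abs(E_[:,0]-.1)<.04)
for y in np.arange(.052,.09,.004):
    s=rs&(abs(E_[:,1]-y)<.002); x=np.sort(E_[s,0]); g=np.diff(x); i=g.argmax() if len(g) else 0
    print(round(y,3),x[0],x[-1],'gap',x[i],x[i+1])
for x in [.078,.084,.1,.116,.12]:
    s=rs&(abs(E_[:,0]-x)<.003); print(x,E_[s,1].max(),E_[s,1].min())
E
```

```text
[0.1112 0.1371 0.1453 0.1526 0.1541 0.1546 0.1549 0.155  0.1551 0.1553
 0.1554 0.1556 0.1559 0.1563 0.1566]
head top 239 [0.4645 0.1382 0.1553] [0.4643 0.1384 0.1553] [0.4647 0.138  0.1548] [-0.0147  0.0609  0.1553]
0.052 0.0733115727104208 0.12228266809103634 gap 0.11819030253344436 0.11962601958108925
0.056 0.07341058208029425 0.1224141736929736 gap 0.10843391714024064 0.10990670272323472
0.06 0.07380068055649498 0.12118639219013709 gap 0.09610341079019541 0.09743501141540373
0.064 0.07375729559617102 0.12111440892619783 gap 0.08888629896640589 0.1066817574465807
0.068 0.07320496959536214 0.12150413987861924 gap 0.08898300076997524 0.1068981383907264
0.072 0.07316622876647486 0.12144970587555047 gap 0.08924338231722977 0.10678464827168341
0.076 0.0730454828045501 0.12143828499285668 gap 0.08932090101592663 0.10687957630635338
0.08 0.07327371148908651 0.12163699805621711 gap 0.08951664860419954 0.10686632933267992
0.084 0.07359003349890733 0.12178235719337756 gap 0.08970223134458315 0.10555370363790938
0.088 0.0737361517513246 0.12174924518672661 gap 0.08984082591859702 0.10558565205921742
0.078 0.08960202884416574 0.050609211835868646
0.084 0.09007826597820678 0.0501521936670006
0.1 0.06048497729592042 0.05033602417173992
0.116 0.09034299754494306 0.050384180895392136
0.12 0.08996967585247813 0.05009721607731603
```

Request:
jog_arm(
  steps=[
    [0.04,0,0,0,-4.4],
    [0.04,0.0045,-0.044,0,0],
    [0.04,0,0,0.045,0],
    [0.04,0,0,0.045,0],
    [0.04,0,0,0.041,0],
    [0.04,0,0,0,0],
  ],
)

```text
clock: 6.12
tool_pos: [0.4622, 0.1369, 0.1677]
orientation: [[-0.873, 0.487, -0.006], [0.487, 0.873, -0.002], [0.004, -0.005, -1.0]]
contact_force: [0.6, -0.4, 1.0]
gripper_width: 0.0402
```

Run:
```python
from fit import *
np.set_printoptions(precision=4,suppress=True)
f=grab('wrist','w2.png'); s=r.state(); print(s['qpos'],s['tool_pos'],s['orientation'],s['contact_force'])
np.savez('w2.npz',**f)
C,uv=cloud(f)
hsv=cv2.cvtColor(f['pixels'],cv2.COLOR_RGB2HSV)[uv[:,1],uv[:,0]]
o=(hsv[:,0]>5)&(hsv[:,0]<20)&(hsv[:,1]>180)&(np.hypot(C[:,0]-.4645,C[:,1]-.138)<.03)&(C[:,2]>.11)&(C[:,2]<.17)
t=o&(C[:,2]>.152); print('head top',t.sum(),C[t].mean(0),(C[t].max(0)+C[t].min(0))/2)
```

```text
[ 0.5538  0.4101 -1.1508  1.7087  0.389   1.2812  0.3811] [0.464  0.1383 0.1699] [[-0.8734  0.487  -0.0018]
 [ 0.487   0.8734 -0.0004]
 [ 0.0014 -0.0012 -1.    ]] [ 0.1965 -0.434  -0.0837]
head top 702 [0.4636 0.1375 0.1553] [0.464  0.1371 0.1547]
```

View pics/w2.png

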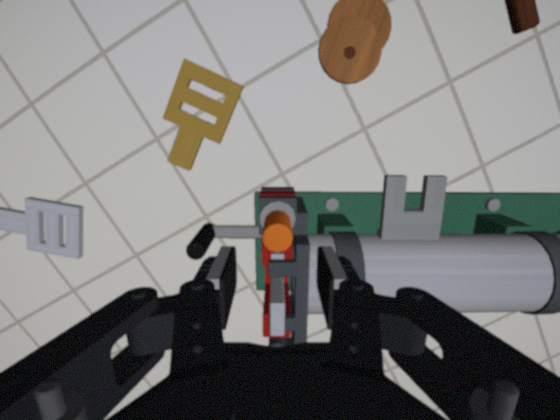

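Request:
jog_arm(
  steps=[
    [0.04,0,-0.0007,0.026,0],
    [0.04,0,0,0.026,0],
    [0.04,0,0,0,0],
    [0.015,0,0,0,0],
    [0.012,0,0,0,0],
    [0.012,0,0,0,0],
    [0.012,0,0,0,0],
  ],
  grip_force=40,
)

```text
clock: 7.05
tool_pos: [0.4659, 0.1386, 0.1204]
orientation: [[-0.873, 0.487, 0.004], [0.487, 0.873, 0.001], [-0.003, 0.002, -1.0]]
contact_force: [-0.8, -0.5, 7.8]
gripper_width: 0.0175
```

Run:
```python
from fit import *
np.set_printoptions(precision=4,suppress=True)
f=grab('wrist','w3.png'); s=r.state(); print(s['qpos'],s['tool_pos'],s['contact_force'],s['gripper_width'])
g=grab('scene','s3.png')
im=g['pixels'][130:240,220:360]; cv2.imwrite('pics/s3z.png',cv2.resize(cv2.cvtColor(im,cv2.COLOR_RGB2BGR),None,fx=5,fy=5,interpolation=cv2.INTER_CUBIC))
```

```text
[ 0.5179  0.4593 -1.1107  1.7842  0.4466  1.1752  0.333 ] [0.4659 0.1386 0.1204] [-1.1746 -0.0462  6.8299] 0.01732458117518796
```

View pics/w3.png

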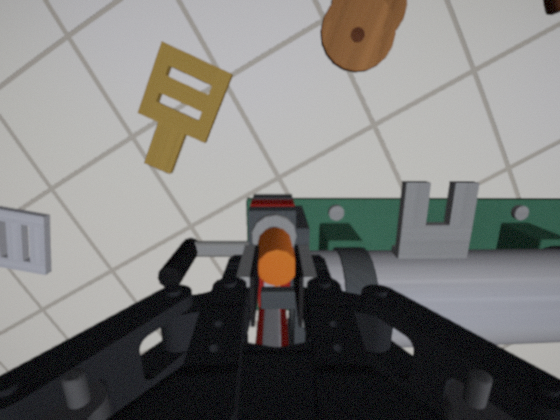

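View pics/s3z.png

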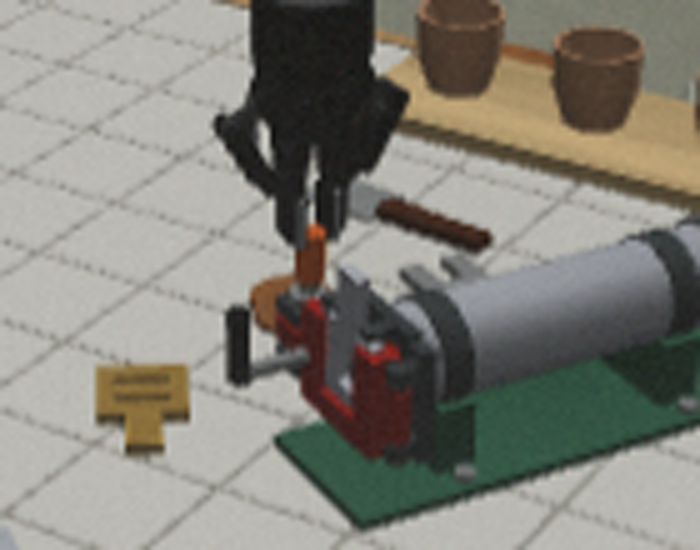

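Run:
```python
from fit import *
np.set_printoptions(precision=1,suppress=True)
g=grab('scene')
for P in [(.4659,.1386,.1204),(.4659,.1386,.156),(.4659,.1386,.112)]:
    print((proj(g,P)-[220,130])*5)
s=r.state(); print(s['gripper_width'],s['contact_force'],s['clock'])
```

```text
[[308.1 278. ]]
[[308.5 229.4]]
[[308.  289.2]]
0.01739628020544382 [-1.3 -0.8  6.4] 7.2
```

Run:
```python
from fit import *
g=cv2.imread('pics/s3.png')
im=g[155:205,255:315]; cv2.imwrite('pics/s3zz.png',cv2.resize(im,None,fx=12,fy=12,interpolation=cv2.INTER_NEAREST))
g=cv2.imread('pics/w3.png')
im=g[180:360,180:400]; cv2.imwrite('pics/w3zz.png',cv2.resize(im,None,fx=3.5,fy=3.3,interpolation=cv2.INTER_CUBIC))
```

```text
(no output)
```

View pics/s3zz.png

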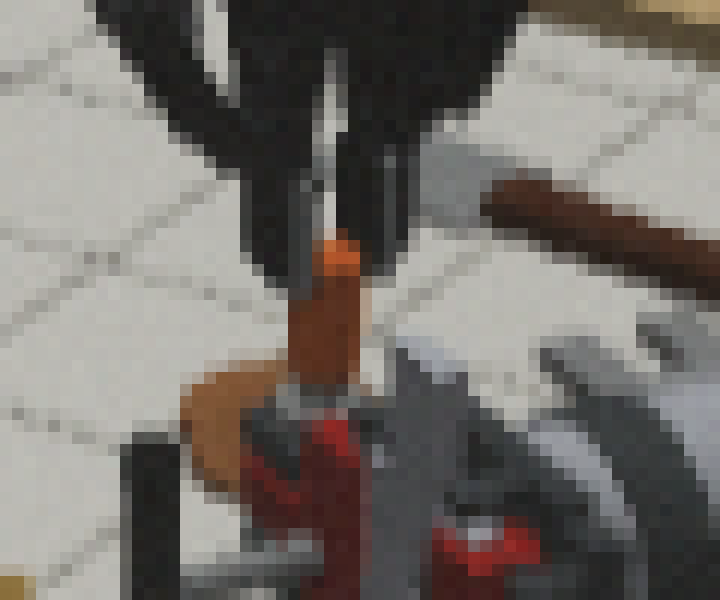

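View pics/w3zz.png

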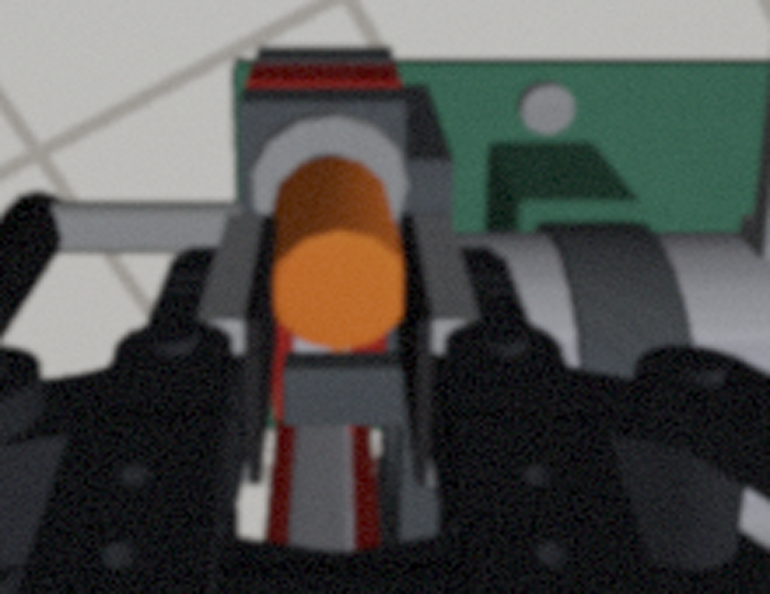

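Run:
```python
from fit import *
np.set_printoptions(precision=1,suppress=True)
g=grab('wrist'); np.savez('w3.npz',**g)
s=r.state(); R=np.array(s['orientation']); t=np.array(s['tool_pos'])
for dz in [0,-.01,-.02,-.03]:
  for dy in [-.01,.01]:
    uv=proj(g,t+R@np.array([.011,dy,dz])); print(dz,dy,uv,(uv-180)*[3.5,3.3])
R_,t_=Rt(g); print(R.T@((-R_.T@t_)-t))
C,uv=cloud(g); L=(C-t)@R
for v in range(235,300,5):
  print(v,[np.round(1000*L[(uv[:,0]==u)&(uv[:,1]==v)],0).ravel() for u in (240,246,250,306,312)])
```

```text
0 -0.01 [[257.9 224.1]] [[272.7 145.4]]
0 0.01 [[292.3 224.1]] [[393.1 145.5]]
-0.01 -0.01 [[256.8 229.6]] [[269.  163.6]]
-0.01 0.01 [[293.2 229.6]] [[396.2 163.7]]
-0.02 -0.01 [[255.7 235.8]] [[264.8 184.1]]
-0.02 0.01 [[294.2 235.8]] [[399.8 184.1]]
-0.03 -0.01 [[254.3 242.8]] [[260.1 207.1]]
-0.03 0.01 [[295.4 242.8]] [[403.7 207.1]]
[ 0.1  0.  -0.2]
235 [array([-39., -36., 121.]), array([-39., -30., 120.]), array([ -1., -16.,  15.]), array([-1., 20., 15.]), array([-36.,  35., 112.])]
240 [array([-16., -26.,  44.]), array([-16., -22.,  45.]), array([ -5., -16.,  15.]), array([-5., 20., 16.]), array([-41.,  35., 111.])]
245 [array([-17., -26.,  39.]), array([ 10., -14., -32.]), array([ 11., -12., -34.]), array([ 11.,  15., -33.]), array([-46.,  36., 111.])]
250 [array([-21., -26.,  37.]), array([ 11., -13., -40.]), array([ 11., -11., -39.]), array([ 11.,  14., -38.]), array([-25.,  28.,  48.])]
255 [array([  7., -16., -36.]), array([ 11., -13., -44.]), array([ 11., -11., -45.]), array([ 11.,  14., -44.]), array([  7.,  18., -35.])]
260 [array([  7., -16., -41.]), array([ 11., -12.
[... 370 characters left out ...]

275 [array([ 11., -13., -64.]), array([ 10., -11., -63.]), array([ 11.,  -9., -64.]), array([ 11.,  12., -64.]), array([ 11.,  14., -63.])]
280 [array([ 12., -12., -70.]), array([  9., -11., -65.]), array([  9.,  -9., -65.]), array([ 10.,  12., -65.]), array([ 12.,  14., -70.])]
285 [array([ 12., -12., -73.]), array([ 12., -10., -73.]), array([  7.,  -9., -65.]), array([  7.,  12., -65.]), array([ 12.,  13., -73.])]
290 [array([ 12., -12., -77.]), array([ 12., -10., -77.]), array([  6.,  -9., -66.]), array([  7.,  12., -68.]), array([ 12.,  13., -78.])]
295 [array([ 12., -11., -81.]), array([ 11.,  -9., -78.]), array([  3.,  -9., -66.]), array([  7.,  11., -72.]), array([ 12.,  13., -80.])]
```

Run:
```python
from fit import *
np.set_printoptions(precision=4,suppress=True)
for n,tz in (('w1',.301),('w2',.1699),('w3',.1204)):
    g=dict(np.load(n+'.npz')); R_,t_=Rt(g); c=-R_.T@t_; print(n,c,c[2]-tz, R_[2])
s=r.state(); print(s['tool_pos'],s['orientation'],s['qpos'])
```

```text
w1 [0.4362 0.2114 0.4714] 0.1703837692779271 [ 0.2149 -0.1443 -0.9659]
w2 [0.4067 0.1698 0.3383] 0.16841766377534928 [ 0.2199 -0.1294 -0.9669]
w3 [0.4086 0.171  0.2905] 0.17009342662104948 [ 0.2297 -0.1265 -0.965 ]
[0.4659 0.1386 0.1204] [[-0.8732  0.4874  0.0039]
 [ 0.4874  0.8732  0.0007]
 [-0.0031  0.0025 -1.    ]] [ 0.5179  0.4593 -1.1107  1.7842  0.4466  1.1753  0.333 ]
```

Run:
```python
from fit import *
np.set_printoptions(precision=1,suppress=True)
P=[('w1',(.49,.1746,.301),[[-.832,.555,0],[.555,.832,0],[0,0,-1.]]),('w2',(.464,.1383,.1699),[[-.8734,.487,-.0018],[.487,.8734,0],[0,0,-1]]),('w3',(.4659,.1386,.1204),[[-.8732,.4874,.0039],[.4874,.8732,.0007],[-.003,.0025,-1]])]
for n,t,R in P:
    g=dict(np.load(n+'.npz')); C,uv=cloud(g); L=(C-np.array(t))@np.array(R)
    m=(abs(L[:,1])<.06)&(L[:,0]>-.012)&(L[:,0]<.013)&(L[:,2]>-.08)&(L[:,2]<-.0)
    for a,b in ((-.06,0),(0,.06)):
        k=m&(L[:,1]>a)&(L[:,1]<b); q=L[k]*1000
        # dark/gray only
        col=g['pixels'][uv[k][:,1],uv[k][:,0]].astype(int); q=q[(col.max(1)-col.min(1)<25)]
        h=np.histogram(q[:,2],np.arange(-80,1,5)); print(n,a,h[0], [np.round(q[(q[:,2]>z)&(q[:,2]<z+5)][:,1].mean(),1) for z in (-50,-45,-40,-35,-30,-25)])
    import sys
```

```text
w1 -0.06 [628 398 411 200 212 214 193 176 145  71   7   0   0   0   0   0] [np.float64(-18.8), np.float64(-19.3), np.float64(-18.4), np.float64(-15.9), np.float64(-14.2), np.float64(nan)]
w1 0 [636 400 382 195 215 215 182 170 159  72   8   0   0   0   0   0] [np.float64(20.3), np.float64(20.5), np.float64(19.9), np.float64(17.2), np.float64(15.8), np.float64(nan)]
w2 -0.06 [694 387 213 417 222 261 220 197 170 116  25   0   0   0   0   0] [np.float64(-25.1), np.float64(-25.2), np.float64(-25.0), np.float64(-22.9), np.float64(-21.2), np.float64(nan)]
w2 0 [753 403 198 428 220 245 209 201 179 110  31   0   0   0   0   0] [np.float64(22.8), np.float64(23.3), np.float64(22.9), np.float64(20.5), np.float64(19.2), np.float64(nan)]
w3 -0.06 [661 468 256 290 163 206 160 129 106  53   0   0   0   0   3  15] [np.float64(-14.1), np.float64(-14.5), np.float64(-14.4), np.float64(-12.5), np.float64(nan), np.float64(nan)]
w3 0 [679 446 285 267 157 200 176 144 118  63   0   0   0   0   0  13] [np.float64(15.0), np.float64(15.6), np.float64(15.2), np.float64(13.3), np.float64(nan), np.float64(nan)]<stdin>:11: RuntimeWarning: Mean of empty slice.
  ret = ret.dtype.type(ret / rcount)
```

Request:
jog_arm(
  steps=[
    [0.04,0,0,0,0],
    [0.04,0,0,0,0],
    [0.04,0,0,0.008,0],
    [0.04,0,0,0.003,0],
    [0.04,0,0,0,0],
  ],
)

```text
clock: 7.88
tool_pos: [0.4638, 0.1377, 0.1065]
orientation: [[-0.873, 0.487, -0.001], [0.487, 0.873, -0.0], [0.001, -0.001, -1.0]]
contact_force: [0.2, 0.5, 0.2]
gripper_width: 0.0401
```

Run:
```python
from fit import *
np.set_printoptions(precision=1,suppress=True)
g=grab('scene'); w=grab('wrist'); np.savez('w4.npz',**w)
im=cv2.cvtColor(g['pixels'],cv2.COLOR_RGB2BGR)[155:205,255:315]; cv2.imwrite('pics/s4zz.png',cv2.resize(im,None,fx=12,fy=12,interpolation=cv2.INTER_NEAREST))
s=r.state(); R=np.array(s['orientation']); t=np.array(s['tool_pos'])
for dz in (0,-.01,-.02,-.03):
    print(dz,[(proj(g,t+R@np.array([x,y,dz]))-[255,155])*12 for x,y in ((0,-.02),(0,.02))])
C,uv=cloud(w); L=(C-t)@R
m=(abs(L[:,1])<.04)&(L[:,0]>.008)&(L[:,0]<.013)&(L[:,2]>-.08)&(L[:,2]<-.0)
print(np.histogram(L[m,2]*1000,np.arange(-60,1,3)))
C,uv=cloud(g); L=(C-t)@R
m=(abs(L[:,1])<.06)&(abs(L[:,0])<.013)&(L[:,2]>-.08)&(L[:,2]<.02)
for i in np.where(m)[0]: 
    pass
col=g['pixels'][uv[m][:,1],uv[m][:,0]].astype(int); q=L[m]*1000; k=(col.max(1)<90)&(col.max(1)-col.min(1)<25)
print(np.histogram(q[k,2],np.arange(-80,21,5))); print(np.c_[q[k],uv[m][k]][q[k,2]>-35][:40])
```

```text
0 [array([[248.1, 426.3]]), array([[376.1, 392.7]])]
-0.01 [array([[248.1, 394. ]]), array([[376.6, 360.7]])]
-0.02 [array([[248.2, 361.5]]), array([[377.1, 328.4]])]
-0.03 [array([[248.3, 328.8]]), array([[377.6, 295.9]])]
(array([131, 117, 105, 124, 162, 149, 128, 132, 114,  51,  42,  47,  34,
        38,  29,   8,   0,   0, 237,  51]), array([-60, -57, -54, -51, -48, -45, -42, -39, -36, -33, -30, -27, -24,
       -21, -18, -15, -12,  -9,  -6,  -3,   0]))
(array([19, 14, 16, 18, 16, 10, 18, 15, 14,  4,  0,  0,  0,  5,  2,  7, 11,
        4,  1,  0]), array([-80, -75, -70, -65, -60, -55, -50, -45, -40, -35, -30, -25, -20,
       -15, -10,  -5,   0,   5,  10,  15,  20]))
[[  4.2  20.6 -30.3 286.  179. ]
 [ -2.6  20.5 -33.5 287.  179. ]
 [ -6.6  22.  -31.3 288.  180. ]
 [-10.  -24.3 -33.6 276.  183. ]
 [  8.4  -3.   -4.7 279.  187. ]
 [ -2.4  -5.3 -10.4 280.  187. ]
 [ -9.8  -5.7 -14.1 281.  187. ]
 [-10.4  -2.3 -13.5 282.  187. ]
 [-10.9   1.1 -12.9 283.  187. ]
 [ -1.4  -4.7  -6.1 280.  188. ]
 [-11.5  -6.6 -11.5 281.  188. ]
 [ -6.6  11.1  -4.5 285.  188. ]
 [ 12.6 -15.7   1.6 275.  189. ]
 [ 11.4 -12.6   1.8 276.  189. ]
 [  3.6 -13.1  -2.1 277.  189. ]
 [  8.  -18.2   2.4 275.  190. ]
 [  4.9 -16.1   1.4 276.  190. ]
 [  2.7 -13.6   1.  277.  190. ]
 [-10.1 -16.9  -6.1 278.  190. ]
 [ -5.1 -10.4  -1.9 279.  190. ]
 [  7.  -18.7   5.6 275.  191. ]
 [  4.7 -16.2   5.1 276.  191. ]
 [ -6.2 -18.5  -0.9 277.  191. ]
 [ -8.  -15.7  -1.  278.  191. ]
 [ -5.2 -10.5   1.7 279.  191. ]
 [-11.4 -10.2  -1.3 280.  191. ]
 [  5.1 -16.    9.1 276.  192. ]
 [ -5.7 -18.2   3.1 277.  192. ]
 [ -5.7 -14.4   4.2 278.  192. ]
 [-10.7 -13.5   1.9 279.  192. ]
 [  0.4 -14.8  10.9 277.  193. ]
 [-10.3 -17.    4.9 278.  193. ]
 [-12.  -14.2   4.9 279.  193. ]
 [-10.9 -17.3   8.3 278.  194. ]]
```

View pics/s4zz.png

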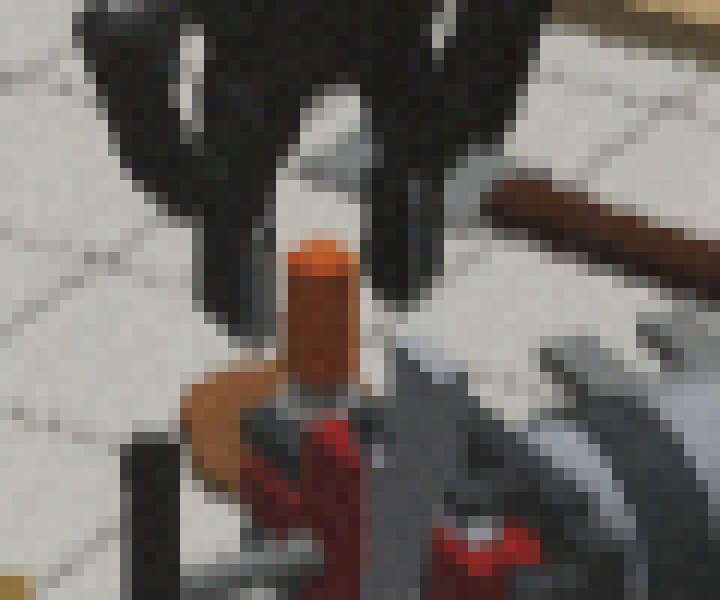

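Request:
jog_arm(
  steps=[
    [0.04,0,0,0.007,0],
    [0.04,0,0,0.006,0],
    [0.015,0,0,0,0],
    [0.012,0,0,0,0],
    [0.012,0,0,0,0],
    [0.012,0,0,0,0],
  ],
  grip_force=40,
)

```text
clock: 8.72
tool_pos: [0.464, 0.1377, 0.0941]
orientation: [[-0.873, 0.487, -0.0], [0.487, 0.873, -0.0], [0.0, -0.001, -1.0]]
contact_force: [-0.1, -0.4, -1.0]
gripper_width: 0.0189
```

Request:
jog_arm(
  steps=[
    [0.012,0,0,-0.01,0],
    [0.012,0,0,-0.015,0],
    [0.012,0,0,-0.015,0],
    [0.012,0,0,-0.015,0],
    [0.012,0,0,-0.015,0],
    [0.012,0,0,-0.01,0],
    [0.012,0,0,0,0],
    [0.012,0,0,0,0],
  ],
)

```text
clock: 9.72
tool_pos: [0.464, 0.1376, 0.1737]
orientation: [[-0.873, 0.487, -0.001], [0.487, 0.873, -0.0], [0.0, -0.001, -1.0]]
contact_force: [-0.0, -0.4, -0.2]
gripper_width: 0.0191
```

Run:
```python
from fit import *
np.set_printoptions(precision=4,suppress=True)
g=grab('scene'); w=grab('wrist','w5.png'); np.savez('w5.npz',**w)
im=cv2.cvtColor(g['pixels'],cv2.COLOR_RGB2BGR)[140:205,245:325]; cv2.imwrite('pics/s5zz.png',cv2.resize(im,None,fx=9,fy=9,interpolation=cv2.INTER_NEAREST))
s=r.state(); print(s['tool_pos'],s['qpos'],s['contact_force'],s['gripper_width'])
```

```text
[0.4638 0.1376 0.1735] [ 0.5573  0.4043 -1.1516  1.7044  0.3833  1.287   0.3871] [-0.4669 -0.4832 -0.766 ] 0.019015576928434228
```

View pics/s5zz.png

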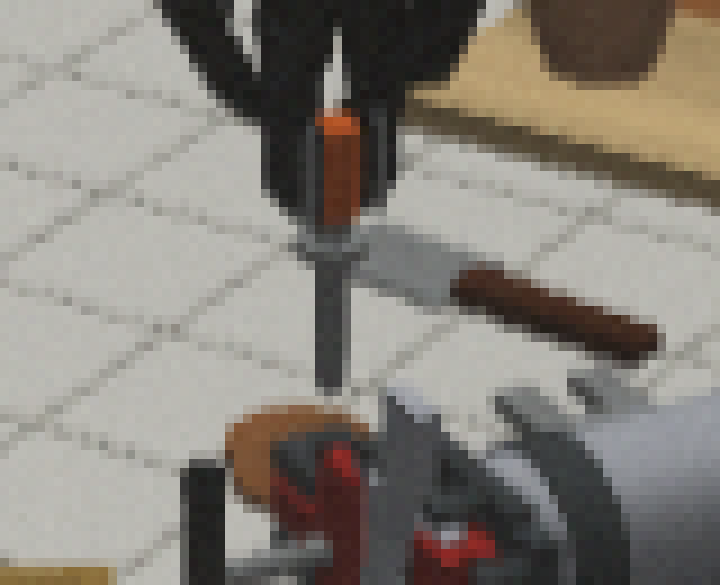

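View pics/w5.png

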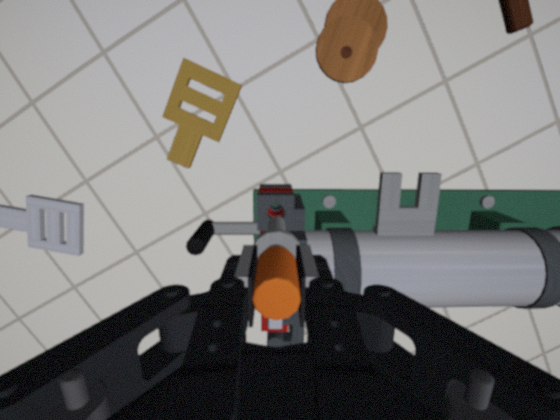

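Run:
```python
from fit import *
np.set_printoptions(precision=4,suppress=True)
p=np.array([0.5239,0.1197,np.radians(60.75)])
for n in ('w1','w2','w3','w4','w5'):
    f=dict(np.load(n+'.npz')); C,uv=cloud(f); E_=inv(p,C)
    rs=(abs(C[:,2]-.092)<.004)&(E_[:,1]>.05)&(abs(E_[:,0]-.1)<.04)
    a=[];b=[]
    for y in np.arange(.068,.088,.004):
        s=rs&(abs(E_[:,1]-y)<.002); x=np.sort(E_[s,0]); g=np.diff(x); i=g.argmax(); a.append([x[0],x[-1],x[i],x[i+1]])
    a=np.mean(a,0); s=rs&(abs(E_[:,0]-.1)<.004); yc=np.percentile(E_[s,1],98); yo=np.percentile(E_[rs,1],99)
    k=(C[:,2]>.085)&(abs(E_[:,0]-.15)<.02)&(abs(E_[:,1])<.05)
    print(n,a,'xc',(a[0]+a[1])/2,(a[2]+a[3])/2,'yclosed',yc,'youter',yo,'z',np.median(C[rs,2]))
    xc=((a[0]+a[1])/2+(a[2]+a[3])/2)/2; print('  notch world',T(p,[[xc,(yc+.009+yo-.02)/2,.092]]))
print(T(p,[[.1,.07,.092]]))
# pin in hand from w5
f=dict(np.load('w5.npz')); C,uv=cloud(f); hsv=cv2.cvtColor(f['pixels'],cv2.COLOR_RGB2HSV)[uv[:,1],uv[:,0]]
t=np.array([.4638,.1376,.1735]); R=np.array(r.state()['orientation']); L=(C-t)@R
o=(hsv[:,0]>5)&(hsv[:,0]<20)&(hsv[:,1]>180)&(np.hypot(C[:,0]-.4645,C[:,1]-.138)<.03)&(C[:,2]>.18)&(C[:,2]<.27)
print(np.percentile(C[o],[1,50,99],axis=0)); t_=o&(C[:,2]>np.percentile(C[o,2],99)-.004); print('top',(L[t_].max(0)+L[t_].min(0))/2,L[t_].mean(0),C[t_].mean(0))
```

```text
w1 [0.0751 0.1234 0.0912 0.1084] xc 0.09924494394376396 0.09981060872779043 yclosed 0.06036870706717865 youter 0.08990669604689358 z 0.09153842065530171
  notch world [[0.5118 0.2406 0.092 ]]
w2 [0.0744 0.1247 0.0916 0.1077] xc 0.0995837204289445 0.09963149588653514 yclosed 0.06137002010194142 youter 0.09047679341411909 z 0.09136645296031325
  notch world [[0.5111 0.241  0.092 ]]
w3 [0.0746 0.1255 0.0914 0.1077] xc 0.1000226458865178 0.09954344528695727 yclosed 0.0612223567345105 youter 0.09048908941599916 z 0.0913469222781591
  notch world [[0.5113 0.2411 0.092 ]]
w4 [0.074  0.1253 0.0916 0.1073] xc 0.09965215771048067 0.09945379441689241 yclosed 0.06104006781464111 youter 0.09045981075012871 z 0.09136344296487167
  notch world [[0.5113 0.2409 0.092 ]]
w5 [0.0744 0.1251 0.0913 0.1073] xc 0.09975380578224162 0.09932070438616915 yclosed 0.06134685633333671 youter 0.09051513067084746 z 0.09140851568608982
  notch world [[0.5111 0.241  0.092 ]]
[[0.5117 0.2412 0.092 ]]
[[0.4551 0.1296 0.2053]
 [0.4608 0.1401 0.2345]
 [0.473  0.1478 0.2365]]
top [ 0.0036  0.0077 -0.0776] [ 0.0004  0.0008 -0.0617] [0.4639 0.1386 0.2352]
```

Request:
jog_arm(
  steps=[
    [0.012,0.0014,0.0187,0,0],
    [0.012,0.0014,0.0187,0,0],
    [0.012,0.0014,0.0187,0,0],
    [0.012,0.0014,0.0187,0,0],
    [0.012,0.0015,0.0188,0,0],
    [0.012,0.0015,0.0188,0,0],
    [0.012,0,0,0.014,0],
    [0.012,0,0,0.012,0],
    [0.012,0,0,0,0],
    [0.012,0,0,0,0],
  ],
)

```text
clock: 11.08
tool_pos: [0.5115, 0.2394, 0.148]
orientation: [[-0.873, 0.488, -0.0], [0.488, 0.873, -0.001], [-0.0, -0.001, -1.0]]
contact_force: [0.8, 0.2, -0.9]
gripper_width: 0.019
```

Run:
```python
from fit import *
np.set_printoptions(precision=4,suppress=True)
g=grab('scene'); w=grab('wrist','w6.png'); np.savez('w6.npz',**w)
im=cv2.cvtColor(g['pixels'],cv2.COLOR_RGB2BGR)[140:205,265:345]; cv2.imwrite('pics/s6zz.png',cv2.resize(im,None,fx=9,fy=9,interpolation=cv2.INTER_NEAREST))
im=cv2.cvtColor(w['pixels'],cv2.COLOR_RGB2BGR)[170:340,190:370]; cv2.imwrite('pics/w6zz.png',cv2.resize(im,None,fx=3.5,fy=3.5,interpolation=cv2.INTER_CUBIC))
s=r.state(); print(s['tool_pos'],s['qpos'],s['contact_force'],s['gripper_width'])
R=np.array(s['orientation']); t=np.array(s['tool_pos'])
C,uv=cloud(w); hsv=cv2.cvtColor(w['pixels'],cv2.COLOR_RGB2HSV)[uv[:,1],uv[:,0]]
o=(hsv[:,0]>5)&(hsv[:,0]<20)&(hsv[:,1]>180)&(np.hypot(C[:,0]-t[0],C[:,1]-t[1])<.03)&(C[:,2]>.15)&(C[:,2]<.27)
t_=o&(C[:,2]>np.percentile(C[o,2],95)-.004); print('top',C[t_].mean(0))
p=np.array([0.5239,0.1197,np.radians(60.75)]);E_=inv(p,C)
print('top ext',E_[t_].mean(0))
rs=(abs(C[:,2]-.0915)<.004)&(E_[:,1]>.05)&(abs(E_[:,0]-.1)<.04)
for y in np.arange(.06,.09,.004):
    s=rs&(abs(E_[:,1]-y)<.002); x=np.sort(E_[s,0]); 
    if len(x)>5: gg=np.diff(x); i=gg.argmax(); print(round(y,3),x[0],x[-1],x[i],x[i+1])
print(proj(w,T(p,[[.1,.07,.092]])))
```

```text
[0.5118 0.24   0.1486] [ 0.2166  0.5833 -1.0408  1.5301  0.5127  1.3233  0.1826] [ 0.3211  0.0467 -1.152 ] 0.018968334893613985
top [0.5113 0.2408 0.2104]
top ext [0.0995 0.0702 0.2104]
0.06 0.07509436491941955 0.12498353552976954 0.09227872597077874 0.10627143912360903
0.064 0.07519575430397749 0.12485582657464032 0.09154301074381647 0.10853443439606723
0.068 0.07523145772116555 0.12479938886106248 0.09158117288537741 0.10852262685314142
0.072 0.075433188610341 0.12468822658634253 0.09161223752174877 0.10853075240822352
0.076 0.07550926544050887 0.12460378447402168 0.09160016623514751 0.10854364148994801
0.08 0.07548675454309951 0.12457737545852879 0.09157602432944724 0.10851109905359901
0.084 0.0750339189149777 0.12501253535542886 0.09157262611633407 0.10904833332393112
0.088 0.07503754612634227 0.12496611522307355 0.09096433162103922 0.10900756249500895
[[276.9793 214.5623]]
```

View pics/s6zz.png

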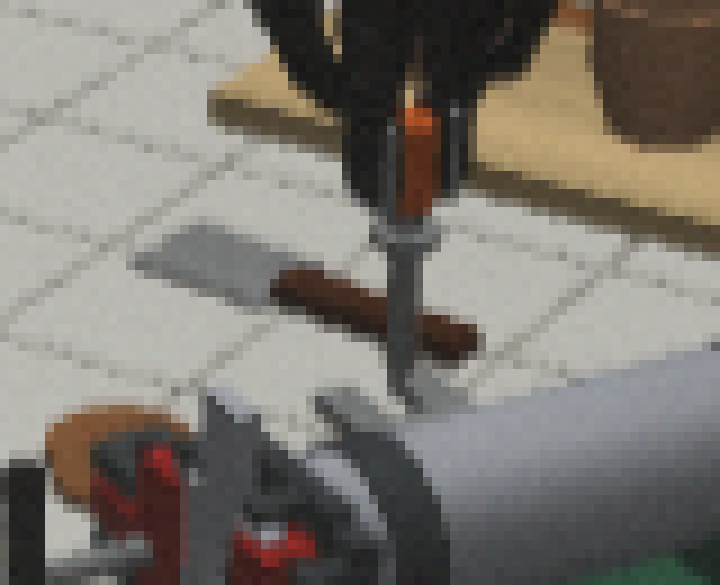

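View pics/w6zz.png

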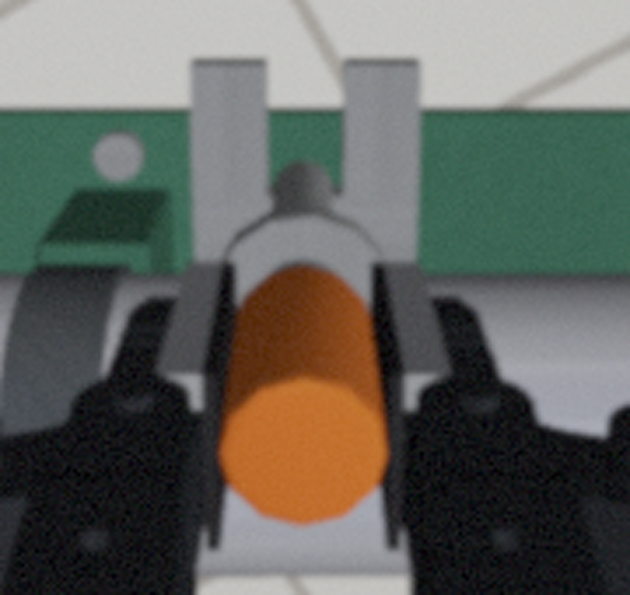

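Request:
jog_arm(
  steps=[
    [0.012,0,0.0004,0.012,0],
    [0.012,0,0,0.012,0],
    [0.012,0,0,0.012,0],
    [0.012,0,0,0.012,0],
    [0.012,0,0,0.01,0],
    [0.012,0,0,0.006,0],
    [0.012,0,0,0,0],
    [0.012,0,0,0,0],
  ],
)

```text
clock: 12.18
tool_pos: [0.5119, 0.2409, 0.0846]
orientation: [[-0.873, 0.487, 0.001], [0.487, 0.873, 0.0], [-0.0, 0.001, -1.0]]
contact_force: [0.0, -0.1, 0.3]
gripper_width: 0.019
```

Request:
jog_arm(
  steps=[
    [0.012,0,0,0.002,0],
    [0.012,0,0,0.0015,0],
    [0.012,0,0,0,0],
  ],
)

```text
clock: 12.55
tool_pos: [0.5116, 0.2405, 0.0805]
orientation: [[-0.873, 0.487, -0.0], [0.487, 0.873, -0.0], [0.0, -0.0, -1.0]]
contact_force: [0.6, -0.1, 0.1]
gripper_width: 0.0191
```

Request:
jog_arm(
  steps=[
    [0.012,0,0,0.001,0],
    [0.012,0,0,0,0],
  ],
)

```text
clock: 12.8
tool_pos: [0.5117, 0.2406, 0.0797]
orientation: [[-0.873, 0.487, 0.0], [0.487, 0.873, -0.0], [-0.0, 0.0, -1.0]]
contact_force: [0.1, -1.3, 0.1]
gripper_width: 0.0191
```

Request:
jog_arm(
  steps=[
    [0.012,0,0,0.001,0],
    [0.012,0,0,0,0],
  ],
)

```text
clock: 13.05
tool_pos: [0.5118, 0.2406, 0.0797]
orientation: [[-0.873, 0.487, 0.001], [0.487, 0.873, -0.0], [-0.001, -0.0, -1.0]]
contact_force: [-1.6, -1.5, 5.5]
gripper_width: 0.0189
```

Run:
```python
from fit import *
np.set_printoptions(precision=4,suppress=True)
w=grab('wrist','w7.png'); np.savez('w7.npz',**w)
im=cv2.cvtColor(w['pixels'],cv2.COLOR_RGB2BGR)[170:340,190:370]; cv2.imwrite('pics/w7zz.png',cv2.resize(im,None,fx=3.5,fy=3.5,interpolation=cv2.INTER_CUBIC))
s=r.state(); print(s['tool_pos'],s['contact_force'])
t=np.array(s['tool_pos'])
C,uv=cloud(w); hsv=cv2.cvtColor(w['pixels'],cv2.COLOR_RGB2HSV)[uv[:,1],uv[:,0]]
o=(hsv[:,0]>5)&(hsv[:,0]<20)&(hsv[:,1]>180)&(np.hypot(C[:,0]-t[0],C[:,1]-t[1])<.03)&(C[:,2]>.1)&(C[:,2]<.2)
t_=o&(C[:,2]>np.percentile(C[o,2],95)-.004); p=np.array([0.5239,0.1197,np.radians(60.75)]);E_=inv(p,C); print('top',C[t_].mean(0),E_[t_].mean(0))
k=(np.hypot(E_[:,0]-.1,E_[:,1]-.07)<.014)&(E_[:,1]>.078)&(C[:,2]>.08)&(C[:,2]<.105); print('collar',k.sum(),np.percentile(C[k,2],[10,50,90]))
```

```text
[0.5118 0.2406 0.0797] [-1.5927 -1.5779  5.75  ]
top [0.5115 0.2417 0.1418] [0.1004 0.0704 0.1418]
collar 366 [0.092 0.097 0.098]
```

View pics/w7zz.png

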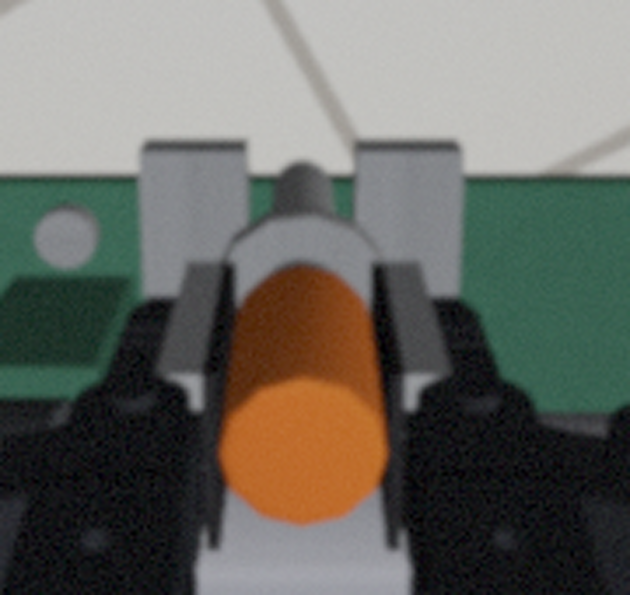

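Request:
jog_arm(
  steps=[
    [0.028,0,0,0,0],
    [0.036,0,0,0,0],
    [0.045,0,0,0,0],
    [0.045,0,0,0,0],
    [0.045,0,0,-0.02,0],
    [0.045,0,0,-0.04,0],
    [0.045,0,0,-0.045,0],
    [0.045,0,0,-0.045,0],
  ],
)

```text
clock: 14.1
tool_pos: [0.5116, 0.241, 0.2317]
orientation: [[-0.874, 0.487, 0.001], [0.487, 0.874, 0.001], [-0.001, 0.002, -1.0]]
contact_force: [1.1, 0.6, 0.7]
gripper_width: 0.0448
```

Run:
```python
from fit import *
np.set_printoptions(precision=4,suppress=True)
w=grab('wrist','w8.png'); np.savez('w8.npz',**w)
s=r.state(); print(s['tool_pos'],s['contact_force'],s['qpos'])
C,uv=cloud(w); hsv=cv2.cvtColor(w['pixels'],cv2.COLOR_RGB2HSV)[uv[:,1],uv[:,0]]
p=np.array([0.5239,0.1197,np.radians(60.75)]);E_=inv(p,C)
o=(hsv[:,0]>5)&(hsv[:,0]<20)&(hsv[:,1]>180)&(np.hypot(E_[:,0]-.1,E_[:,1]-.07)<.03)&(C[:,2]>.1)&(C[:,2]<.2)
t_=o&(C[:,2]>np.percentile(C[o,2],95)-.004);  print('top',C[t_].mean(0),E_[t_].mean(0))
for q in ['gate_handle','gate_hinge','die_tab']:
    x=r.spot_point('wrist',q); print(q,[(y['score'],inv(p,atz(w,[y['uv']],.155 if q=='die_tab' else .125))) for y in x[:2]])
```

```text
[0.5141 0.2438 0.2383] [1.8491 3.3353 4.2136] [ 0.2183  0.5224 -1.0793  1.379   0.46    1.492   0.2304]
top [0.5118 0.2413 0.1413] [0.1002 0.07   0.1413]
gate_handle [(0.56, array([[-0.0718,  0.0384,  0.125 ]]))]
gate_hinge [(0.6, array([[0.0307, 0.0363, 0.125 ]]))]
die_tab [(0.87, array([[-0.0165, -0.    ,  0.155 ]]))]
```

View pics/w8.png

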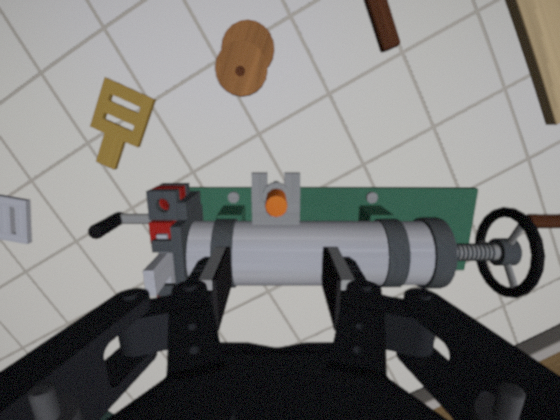

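Run:
```python
from fit import *
np.set_printoptions(precision=4,suppress=True)
p=np.array([0.5239,0.1197,np.radians(60.75)])
for n in ('w1','w2','w5','w8'):
    f=dict(np.load(n+'.npz')); C,uv=cloud(f); E_=inv(p,C)
    k=(np.hypot(E_[:,0]+.074,E_[:,1]-.038)<.022)&(C[:,2]>.118)&(C[:,2]<.130)
    print(n,k.sum(),(E_[k].max(0)+E_[k].min(0))/2,E_[k].mean(0), E_[k].max(0)-E_[k].min(0))
h=np.array([-.014,-.058])
for th in [0,.1,.3,.5,.7,.9,1.1,1.3,1.45,1.5]:
    a=np.arctan2(96,-62)+th; q=h+.114*np.array([np.cos(a),np.sin(a)]); b=np.pi/2+th; d=h+.058*np.array([np.cos(b),np.sin(b)])
    print(th,'handle',T(p,[[*q,.125]])[0,:2],'die',T(p,[[*d,.155]])[0,:2])
```

```text
w1 136 [-0.0758  0.0389  0.1224] [-0.0751  0.0394  0.1237] [0.0147 0.0145 0.0081]
w2 333 [-0.0757  0.0386  0.1224] [-0.0753  0.0395  0.1237] [0.0143 0.0148 0.0085]
w5 310 [-0.0758  0.039   0.1222] [-0.0753  0.0395  0.1237] [0.0143 0.0149 0.0084]
w8 213 [-0.0758  0.039   0.1224] [-0.0746  0.0391  0.1236] [0.0154 0.0148 0.0086]
0 handle [0.4539 0.072 ] die [0.5171 0.1075]
0.1 handle [0.4552 0.0607] die [0.5145 0.1023]
0.3 handle [0.4611 0.0387] die [0.5109 0.0913]
0.5 handle [0.4713 0.0183] die [0.5097 0.0798]
0.7 handle [0.4853 0.0004] die [0.5107 0.0682]
0.9 handle [ 0.5026 -0.0144] die [0.514  0.0571]
1.1 handle [ 0.5224 -0.0255] die [0.5195 0.0469]
1.3 handle [ 0.5441 -0.0324] die [0.5268 0.038 ]
1.45 handle [ 0.5611 -0.0347] die [0.5334 0.0323]
1.5 handle [ 0.5668 -0.0349] die [0.5358 0.0307]
```

Request:
jog_arm(
  steps=[
    [0.045,-0.004,-0.0254,0,0],
    [0.045,-0.0044,-0.0254,0,0],
    [0.045,-0.0044,-0.0256,0,0],
    [0.045,-0.0044,-0.0256,0.01,0],
    [0.045,-0.0044,-0.0258,0.01,0],
    [0.045,-0.0046,-0.0258,0.01,0],
    [0.045,-0.0046,-0.0258,0.01,0],
    [0.045,0,0,0,0],
    [0.045,0,0,0,0],
  ],
)

```text
clock: 15.42
tool_pos: [0.4511, 0.0697, 0.1886]
orientation: [[-0.874, 0.487, -0.0], [0.487, 0.874, 0.001], [0.001, 0.001, -1.0]]
contact_force: [-0.4, -0.1, -0.7]
gripper_width: 0.0451
```

Request:
jog_arm(
  steps=[
    [0.045,-0.001,0.0035,0.03,0],
    [0.045,0,0,0.03,0],
    [0.045,0,0,0.03,0],
    [0.045,0,0,0.014,0],
    [0.045,0,0,0,0],
  ],
)

```text
clock: 16.05
tool_pos: [0.4534, 0.0724, 0.0844]
orientation: [[-0.874, 0.486, -0.001], [0.486, 0.874, 0.001], [0.001, 0.0, -1.0]]
contact_force: [0.2, 0.4, 0.1]
gripper_width: 0.0448
```

Run:
```python
from fit import *
np.set_printoptions(precision=4,suppress=True)
w=grab('wrist','w9.png'); np.savez('w9.npz',**w); g=grab('scene')
im=cv2.cvtColor(g['pixels'],cv2.COLOR_RGB2BGR)[140:220,245:335]; cv2.imwrite('pics/s9zz.png',cv2.resize(im,None,fx=8,fy=7,interpolation=cv2.INTER_NEAREST))
s=r.state(); print(s['tool_pos'],s['contact_force'],s['qpos'])
```

```text
[0.4547 0.0724 0.0857] [-0.9647 -0.62    0.4987] [ 0.6564  0.4394 -1.0819  1.8917  0.4415  1.0737  0.4591]
```

View pics/w9.png

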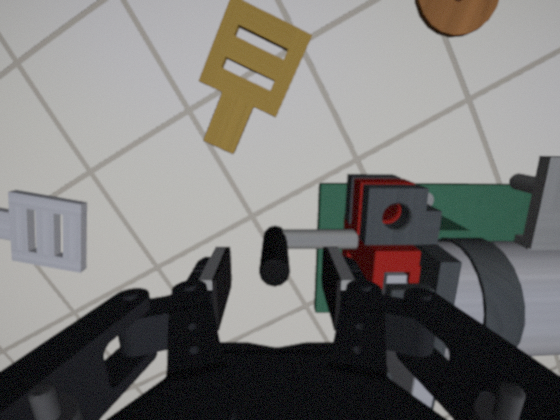

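View pics/s9zz.png

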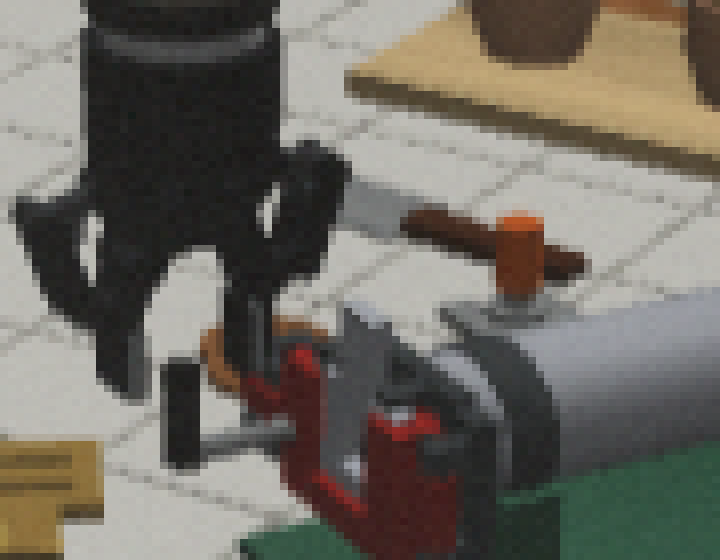

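Request:
jog_arm(
  steps=[
    [0.045,0,0,0.01,0],
    [0.045,0,0,0.009,0],
    [0.02,0,0,0,0],
    [0.01,0,0,0,0],
    [0.01,0,0,0,0],
    [0.01,0,0,0,0],
  ],
  grip_force=20,
)

```text
clock: 16.9
tool_pos: [0.4535, 0.0713, 0.0656]
orientation: [[-0.873, 0.487, -0.0], [0.487, 0.873, -0.0], [0.0, -0.0, -1.0]]
contact_force: [-0.1, -0.7, -1.1]
gripper_width: 0.014
```

Run:
```python
from fit import *
np.set_printoptions(precision=4,suppress=True)
p=np.array([0.5239,0.1197,np.radians(60.75)])
H=T(p,[[-.014,-.058,0]])[0,:2]; c=np.array([.4535,.0713]); print(np.hypot(*(c-H)))
v=np.array([.4539,.0720])-H
R=np.array(r.state()['orientation'])[:2,:2]
q=v
for i in range(12):
    th=.125*(i+1); n=np.array([[np.cos(th),-np.sin(th)],[np.sin(th),np.cos(th)]])@v
    print(i,np.round(R.T@(n-q),4), H+n); q=n
```

```text
0.1144332972253921
0 [-0.0084 -0.0115] [0.4557 0.0579]
1 [-0.0098 -0.0103] [0.4592 0.0441]
2 [-0.011 -0.009] [0.4644 0.0308]
3 [-0.0121 -0.0076] [0.4713 0.0183]
4 [-0.0129 -0.006 ] [0.4796 0.0068]
5 [-0.0136 -0.0044] [ 0.4893 -0.0036]
6 [-0.014  -0.0026] [ 0.5002 -0.0128]
7 [-0.0142 -0.0009] [ 0.5122 -0.0204]
8 [-0.0142  0.0009] [ 0.5251 -0.0266]
9 [-0.014   0.0027] [ 0.5386 -0.0311]
10 [-0.0135  0.0044] [ 0.5525 -0.0338]
11 [-0.0129  0.006 ] [ 0.5667 -0.0348]
```

Request:
jog_arm(
  steps=[
    [0.01,-0.0084,-0.0115,0,0],
    [0.01,-0.0098,-0.0103,0,0],
    [0.01,-0.011,-0.009,0,0],
    [0.01,0,0,0,0],
  ],
)

```text
clock: 17.4
tool_pos: [0.4653, 0.028, 0.0657]
orientation: [[-0.871, 0.49, 0.001], [0.49, 0.871, -0.001], [-0.001, -0.001, -1.0]]
contact_force: [0.6, 0.9, -1.4]
gripper_width: 0.0143
```

Request:
jog_arm(
  steps=[
    [0.01,-0.0121,-0.0076,0,0],
    [0.01,-0.0129,-0.006,0,0],
    [0.01,-0.0136,-0.0044,0,0],
    [0.01,-0.014,-0.0026,0,0],
    [0.01,-0.0142,-0.0009,0,0],
    [0.01,0,0,0,0],
  ],
)

```text
clock: 18.15
tool_pos: [0.5139, -0.0224, 0.0658]
orientation: [[-0.872, 0.489, 0.002], [0.489, 0.872, -0.0], [-0.002, 0.0, -1.0]]
contact_force: [0.0, 0.6, -0.0]
gripper_width: 0.0147
```

Request:
jog_arm(
  steps=[
    [0.01,-0.0142,0.0009,0,0],
    [0.01,-0.014,0.0027,0,0],
    [0.01,-0.0135,0.0044,0,0],
    [0.01,-0.0129,0.006,0,0],
    [0.01,0,0,0,0],
    [0.01,0,0,0,0],
  ],
)

```text
clock: 18.9
tool_pos: [0.5681, -0.0393, 0.0658]
orientation: [[-0.872, 0.49, 0.002], [0.49, 0.872, -0.005], [-0.004, -0.003, -1.0]]
contact_force: [-0.2, -4.8, 2.1]
gripper_width: 0.0145
```

Run:
```python
from fit import *
np.set_printoptions(precision=4,suppress=True)
w=grab('wrist','w10.png'); np.savez('w10.npz',**w); g=grab('scene')
im=cv2.cvtColor(g['pixels'],cv2.COLOR_RGB2BGR)[130:230,235:345]; cv2.imwrite('pics/s10zz.png',cv2.resize(im,None,fx=7,fy=6,interpolation=cv2.INTER_NEAREST))
s=r.state(); print(s['tool_pos'],s['contact_force'],s['qpos'])
```

```text
[ 0.568  -0.0393  0.0658] [-0.3678 -5.6379  1.0659] [ 0.6711  0.6529 -0.9509  1.6268  0.5745  1.1628  0.6403]
```

View pics/w10.png

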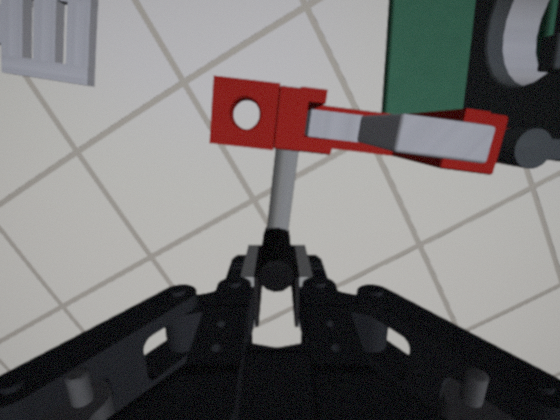

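View pics/s10zz.png

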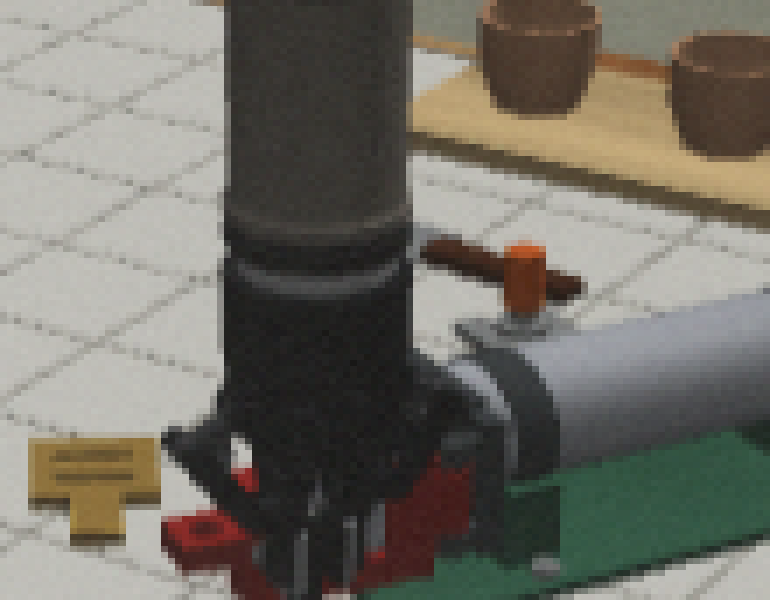

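Request:
jog_arm(
  steps=[
    [0.03,0,0,0,0],
    [0.05,0,0,0,0],
    [0.05,0,0,0,0],
    [0.05,0,0,-0.03,0],
    [0.05,0,0,-0.045,0],
    [0.05,0,0,-0.045,0],
    [0.05,0,0,-0.02,0],
    [0.05,0,0,0,0],
  ],
)

```text
clock: 20.0
tool_pos: [0.5678, -0.0344, 0.2073]
orientation: [[-0.874, 0.487, 0.004], [0.487, 0.874, 0.0], [-0.003, 0.002, -1.0]]
contact_force: [0.5, -0.8, -0.2]
gripper_width: 0.05
```

Run:
```python
from fit import *
np.set_printoptions(precision=4,suppress=True)
p=np.array([0.5239,0.1197,np.radians(60.75)])
w=grab('wrist','w11.png'); np.savez('w11.npz',**w)
s=r.state(); print(s['clock'],s['tool_pos'],s['orientation'],s['contact_force'],s['qpos'])
for n in ('w10','w11'):
    w=dict(np.load(n+'.npz')); C,uv=cloud(w); E_=inv(p,C)
    k=(abs(C[:,2]-.155)<.004)&(np.hypot(C[:,0]-.536,C[:,1]-.031)<.05)
    X=C[k,:2].astype(np.float32); c,sz,a=cv2.minAreaRect(X); print(n,k.sum(),c,sz,a,C[k].mean(0),E_[k].mean(0))
```

```text
20.05 [ 0.5667 -0.0349  0.2056] [[-0.8736  0.4867  0.0006]
 [ 0.4867  0.8736 -0.0001]
 [-0.0006  0.0003 -1.    ]] [-0.2383 -0.8733 -0.3141] [ 0.7024  0.5342 -1.0331  1.43    0.4576  1.4323  0.7325]
w10 3841 (0.5539547801017761, 0.018120333552360535) (0.027426397427916527, 0.05569528788328171) 54.84259033203125 [0.5352 0.03   0.1544] [-0.0727 -0.0536  0.1544]
w11 518 (0.5350831151008606, 0.031179845333099365) (0.025607027113437653, 0.010057302191853523) 54.17310333251953 [0.5349 0.0309 0.1544] [-0.0721 -0.053   0.1544]
```

View pics/w11.png

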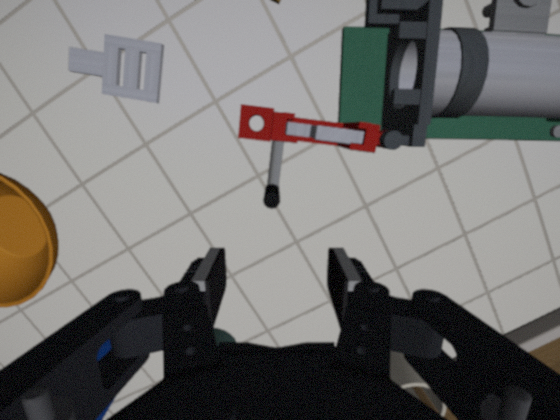

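Request:
jog_arm(
  steps=[
    [0.05,0,0,0,6.7],
    [0.05,0.0215,0.0117,0,0],
    [0.05,0.0214,0.0117,0,0],
    [0.05,0.0214,0.0117,0,0],
    [0.05,0,0,0.02,0],
    [0.05,0,0,0.02,0],
    [0.05,0,0,0,0],
  ],
)

```text
clock: 20.92
tool_pos: [0.5331, 0.0318, 0.1644]
orientation: [[-0.812, 0.584, -0.003], [0.584, 0.812, -0.001], [0.002, -0.002, -1.0]]
contact_force: [-0.0, 0.8, 0.5]
gripper_width: 0.0499
```

Run:
```python
from fit import *
np.set_printoptions(precision=4,suppress=True)
w=grab('wrist','w12.png'); np.savez('w12.npz',**w)
s=r.state(); print(s['clock'],s['tool_pos'],s['orientation'],s['contact_force'],s['qpos'])
t=np.array(s['tool_pos']);R=np.array(s['orientation'])
C,uv=cloud(w); L=(C-t)@R
k=(abs(C[:,2]-.155)<.004)&(np.hypot(C[:,0]-.535,C[:,1]-.031)<.03)
c,sz,a=cv2.minAreaRect(C[k,:2].astype(np.float32)); print(k.sum(),c,sz,a,L[k].mean(0)*1000)
m=(abs(L[:,1])<.05)&(L[:,0]>.008)&(L[:,0]<.013)&(L[:,2]>-.08)&(L[:,2]<-.02); print([L[m&(np.sign(L[:,1])==q)].max(0)*1000 for q in (-1,1)],[L[m&(np.sign(L[:,1])==q)].min(0)*1000 for q in (-1,1)])
```

```text
20.975 [0.5341 0.0319 0.1655] [[-0.8118  0.584  -0.0011]
 [ 0.584   0.8118 -0.0001]
 [ 0.0009 -0.0007 -1.    ]] [-0.3848  0.3263  1.1778] [ 0.6295  0.4891 -1.0224  1.5864  0.4276  1.3102  0.4939]
695 (0.5340022444725037, 0.03212713450193405) (0.025774803012609482, 0.010479162447154522) 54.116294860839844 [ 0.789   0.1414 11.1677]
[array([ 12.9986, -24.4111, -30.9069]), array([ 12.9854,  49.9233, -30.608 ])] [array([  8.0015, -49.9717, -79.9987]), array([  8.0001,  24.5886, -79.9973])]
```

View pics/w12.png

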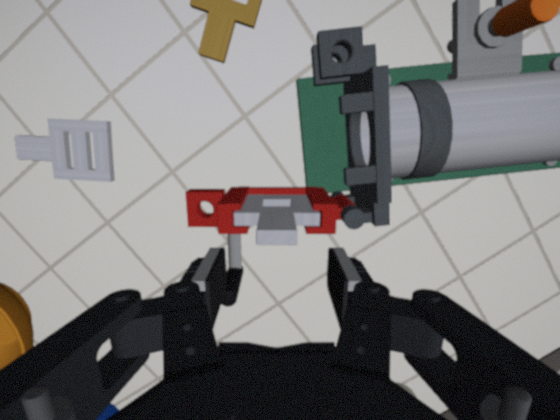

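Request:
jog_arm(
  steps=[
    [0.05,0.0008,0,0.02,0],
    [0.05,0,0,0.02,0],
    [0.05,0,0,0.02,0],
    [0.05,0,0,0.01,0],
    [0.05,0,0,0,0],
    [0.025,0,0,0,0],
    [0.016,0,0,0,0],
    [0.016,0,0,0,0],
    [0.016,0,0,0,0],
  ],
  grip_force=50,
)

```text
clock: 22.1
tool_pos: [0.5353, 0.0315, 0.0967]
orientation: [[-0.811, 0.586, 0.002], [0.586, 0.811, 0.0], [-0.002, 0.001, -1.0]]
contact_force: [-0.5, 0.7, 5.6]
gripper_width: 0.025
```

Request:
jog_arm(
  steps=[
    [0.016,0,0,-0.006,0],
    [0.016,0,0,-0.01,0],
    [0.016,0,0,0,0],
  ],
)

```text
clock: 22.48
tool_pos: [0.5349, 0.0314, 0.1124]
orientation: [[-0.811, 0.586, 0.001], [0.586, 0.811, 0.0], [-0.001, 0.001, -1.0]]
contact_force: [0.2, 0.1, -1.4]
gripper_width: 0.0253
```

Request:
jog_arm(
  steps=[
    [0.016,0,0,-0.013,0],
    [0.016,0,0,-0.014,0],
    [0.016,0,0,-0.014,0],
    [0.016,0,0,-0.014,0],
    [0.016,0,0,-0.014,0],
    [0.016,0,0,0,0],
    [0.016,0,0,0,0],
  ],
)

```text
clock: 23.35
tool_pos: [0.5341, 0.031, 0.1803]
orientation: [[-0.811, 0.586, -0.001], [0.586, 0.811, -0.0], [0.0, -0.001, -1.0]]
contact_force: [-0.1, -0.7, -2.4]
gripper_width: 0.0249
```

Run:
```python
from fit import *
np.set_printoptions(precision=4,suppress=True)
w=grab('wrist','w13.png'); np.savez('w13.npz',**w); g=grab('scene')
im=cv2.cvtColor(g['pixels'],cv2.COLOR_RGB2BGR)[110:230,235:355]; cv2.imwrite('pics/s13zz.png',cv2.resize(im,None,fx=5,fy=5,interpolation=cv2.INTER_NEAREST))
s=r.state(); print(s['clock'],s['tool_pos'],s['contact_force'],s['gripper_width'])
```

```text
23.45 [0.5339 0.031  0.1799] [-0.1119  0.4608 -2.1798] 0.02497286675233758
```

View pics/w13.png

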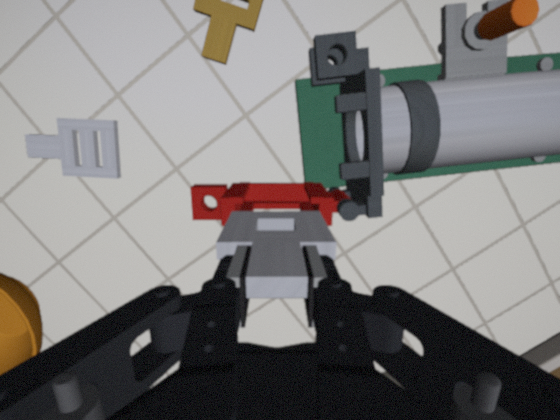

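View pics/s13zz.png

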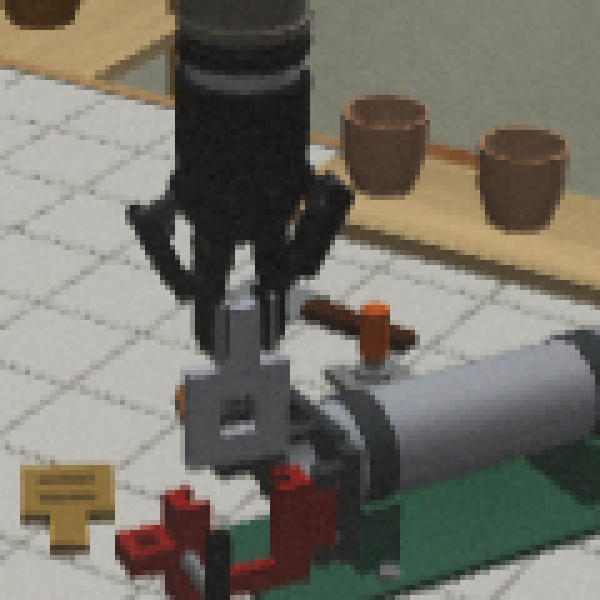

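Request:
jog_arm(
  steps=[
    [0.016,0,0,-0.015,0],
    [0.016,-0.004,-0.01,-0.015,0],
    [0.016,-0.01,-0.024,0,0],
    [0.016,-0.014,-0.032,0,0],
    [0.016,-0.015,-0.034,0,0],
    [0.016,-0.015,-0.034,0,0],
    [0.016,-0.015,-0.034,0,0],
    [0.016,-0.015,-0.034,0,0],
    [0.016,-0.015,-0.034,0,0],
    [0.016,-0.014,-0.032,0,0],
    [0.016,-0.012,-0.026,0,0],
    [0.016,0,0,0,0],
  ],
)

```text
clock: 24.95
tool_pos: [0.4654, -0.2873, 0.2112]
orientation: [[-0.806, 0.592, -0.0], [0.592, 0.806, -0.002], [-0.001, -0.002, -1.0]]
contact_force: [-0.1, -0.5, -1.2]
gripper_width: 0.0249
```

Run:
```python
from fit import *
np.set_printoptions(precision=4,suppress=True)
s=r.state(); print(s['clock'],s['tool_pos'],s['contact_force'],s['gripper_width'],s['qpos'])
w=grab('wrist','w14.png'); np.savez('w14.npz',**w); m=r.trace('wrist','bowl'); print([(x['score'],x['mask'].sum()) for x in m[:2]])
C,uv=cloud(w,m[0]['mask']); k=abs(C[:,2]-.063)<.005; A=C[k,:2]; q=np.linalg.lstsq(np.c_[2*A,np.ones(len(A))],(A**2).sum(1),rcond=None)[0]; print('rim fit',q[:2],np.sqrt(q[2]+q[0]**2+q[1]**2),k.sum())
```

```text
24.95 [ 0.4654 -0.2873  0.2112] [-0.1219 -0.4681 -1.1757] 0.024899101461779025 [ 1.214   0.4701 -1.0087  1.4798  0.4006  1.4104  1.1285]
[]Traceback (most recent call last):
  File "<stdin>", line 5, in <module>
IndexError: list index out of range
```

View pics/w14.png

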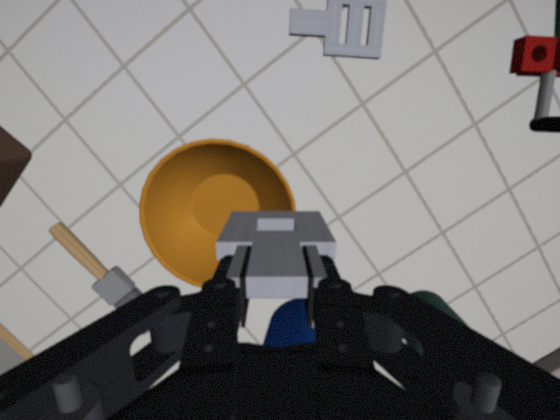

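Run:
```python
from fit import *
np.set_printoptions(precision=4,suppress=True)
w=dict(np.load('w14.npz')); C,uv=cloud(w); hsv=cv2.cvtColor(w['pixels'],cv2.COLOR_RGB2HSV)[uv[:,1],uv[:,0]]
o=(hsv[:,0]>10)&(hsv[:,0]<25)&(hsv[:,1]>170)&(np.hypot(C[:,0]-.451,C[:,1]+.354)<.12)
k=o&(abs(C[:,2]-.0635)<.0025); A=C[k,:2]; q=np.linalg.lstsq(np.c_[2*A,np.ones(len(A))],(A**2).sum(1),rcond=None)[0]; print('rim fit',q[:2],np.sqrt(q[2]+q[0]**2+q[1]**2),k.sum(),C[o,2].max())
f=grab('top','t14.png'); C,uv=cloud(f); hsv=cv2.cvtColor(f['pixels'],cv2.COLOR_RGB2HSV)[uv[:,1],uv[:,0]]
b=(hsv[:,0]>100)&(hsv[:,0]<130)&(hsv[:,1]>150)&(C[:,2]>.15)&(C[:,0]>.4)&(C[:,1]>-.6)&(C[:,1]<-.1)&(C[:,2]<.25); print('jug',b.sum(),C[b].min(0),C[b].max(0))
o=(hsv[:,0]>10)&(hsv[:,0]<25)&(hsv[:,1]>170)&(np.hypot(C[:,0]-.451,C[:,1]+.354)<.12); print('bowl top',(C[o].min(0)+C[o].max(0))/2,C[o].min(0),C[o].max(0))
```

```text
rim fit [ 0.4525 -0.3565] 0.0818608917662992 1396 0.34180168801469973
jug 390 [ 0.5909 -0.4296  0.1508] [ 0.7418 -0.3263  0.2093]
bowl top [ 0.4273 -0.2851  0.201 ] [ 0.3878 -0.3247  0.0021] [ 0.4669 -0.2455  0.3998]
```

View pics/t14.png

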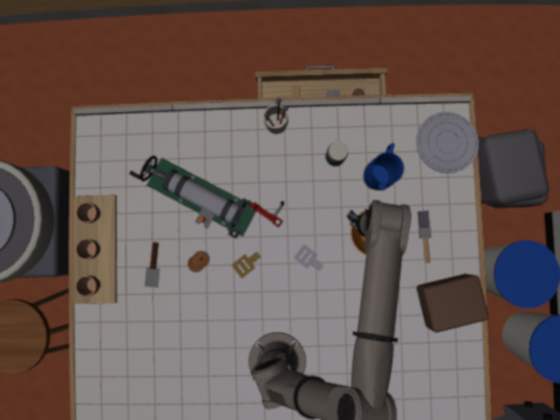

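Request:
jog_arm(
  steps=[
    [0.016,-0.0075,-0.016,0,0],
    [0.016,-0.0075,-0.016,0,0],
    [0.016,-0.0075,-0.016,0,0],
    [0.016,-0.0075,-0.016,0,0],
    [0.016,0,0,0.02,0],
    [0.016,0,0,0.03,0],
    [0.016,0,0,0,0],
    [0.016,0,0,0,0],
  ],
)

```text
clock: 26.1
tool_pos: [0.4542, -0.3527, 0.1616]
orientation: [[-0.81, 0.586, 0.001], [0.586, 0.81, -0.0], [-0.001, 0.0, -1.0]]
contact_force: [0.5, 0.2, -0.8]
gripper_width: 0.0253
```

Run:
```python
from fit import *
np.set_printoptions(precision=4,suppress=True)
s=r.state(); print(s['clock'],s['tool_pos'],s['orientation'],s['contact_force'],s['gripper_width'],s['qpos'])
w=grab('wrist','w15.png'); np.savez('w15.npz',**w);g=grab('scene')
im=cv2.cvtColor(g['pixels'],cv2.COLOR_RGB2BGR)[160:340,100:300]; cv2.imwrite('pics/s15zz.png',cv2.resize(im,None,fx=3,fy=3,interpolation=cv2.INTER_CUBIC))
```

```text
26.1 [ 0.4542 -0.3527  0.1616] [[-0.8103  0.586   0.0014]
 [ 0.586   0.8103 -0.0005]
 [-0.0014  0.0004 -1.    ]] [ 0.4785  0.2392 -0.7551] 0.025256816453278905 [ 1.2642  0.5597 -0.9651  1.4842  0.465   1.3395  1.2094]
```

View pics/s15zz.png

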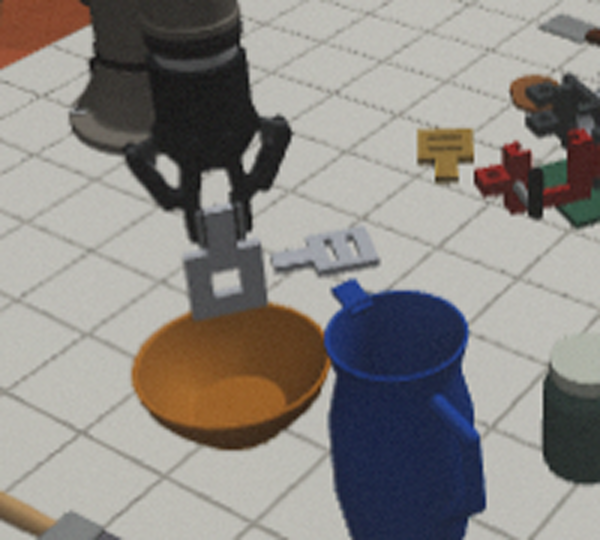

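View pics/w15.png

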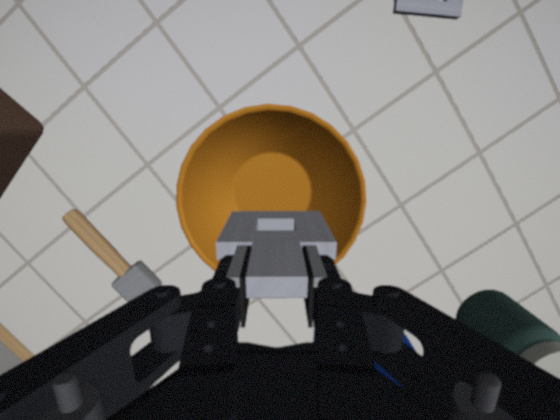

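Request:
jog_arm(
  steps=[
    [0.016,-0.001,-0.004,0.015,0],
    [0.016,0,0,0.02,0],
    [0.016,0,0,0.02,0],
    [0.016,0,0,0.02,0],
    [0.016,0,0,0.015,0],
    [0.016,0,0,0.009,0],
    [0.016,0,0,0,0],
    [0.016,0,0,0,0],
  ],
)

```text
clock: 27.2
tool_pos: [0.4528, -0.3561, 0.0624]
orientation: [[-0.811, 0.586, 0.001], [0.586, 0.811, -0.001], [-0.002, 0.0, -1.0]]
contact_force: [-0.0, 0.5, -0.9]
gripper_width: 0.0249
```

Request:
jog_arm(
  steps=[
    [0.016,0,0,0.003,0],
    [0.016,0,0,0.002,0],
    [0.016,0,0,0,0],
    [0.016,0,0,0,0],
  ],
)

```text
clock: 27.7
tool_pos: [0.4521, -0.3559, 0.0567]
orientation: [[-0.811, 0.586, 0.0], [0.586, 0.811, -0.0], [-0.0, 0.0, -1.0]]
contact_force: [-0.1, -0.2, -0.8]
gripper_width: 0.0247
```

Request:
jog_arm(
  steps=[
    [0.016,0,0,0.001,0],
    [0.016,0,0,0.001,0],
    [0.016,0,0,0,0],
  ],
)

```text
clock: 28.08
tool_pos: [0.4524, -0.3562, 0.0557]
orientation: [[-0.81, 0.586, 0.001], [0.586, 0.81, -0.001], [-0.001, -0.0, -1.0]]
contact_force: [-1.3, 0.3, 4.6]
gripper_width: 0.0253
```

Request:
jog_arm(
  steps=[
    [0.03,0,0,0,0],
    [0.04,0,0,0,0],
    [0.06,0,0,0,0],
    [0.06,0,0,0,0],
  ],
)

```text
clock: 28.58
tool_pos: [0.4521, -0.3558, 0.0545]
orientation: [[-0.811, 0.586, -0.0], [0.586, 0.811, 0.0], [0.0, 0.0, -1.0]]
contact_force: [-0.2, -0.8, -0.4]
gripper_width: 0.0601
```

Run:
```python
from fit import *
np.set_printoptions(precision=4,suppress=True)
w=grab('wrist','w16.png'); g=grab('scene')
im=cv2.cvtColor(g['pixels'],cv2.COLOR_RGB2BGR)[160:340,100:300]; cv2.imwrite('pics/s16zz.png',cv2.resize(im,None,fx=3,fy=3,interpolation=cv2.INTER_CUBIC))
```

```text
(no output)
```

View pics/s16zz.png

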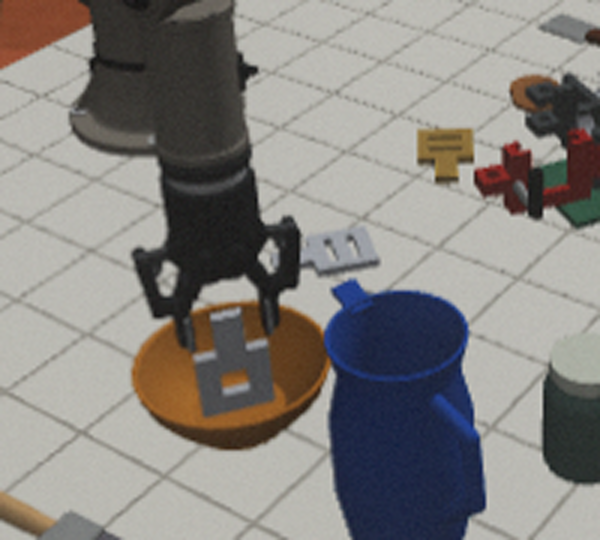

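View pics/w16.png

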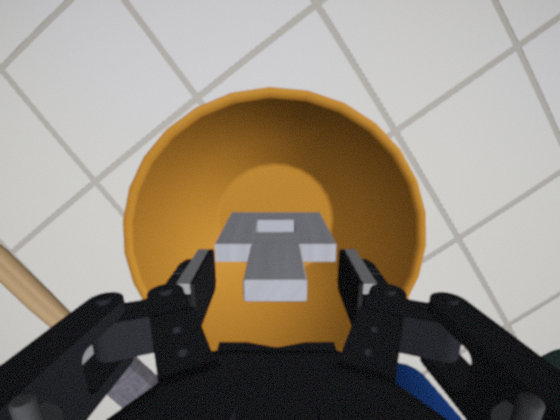

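Request:
jog_arm(
  steps=[
    [0.06,0,0,-0.02,0],
    [0.06,0,0,-0.03,0],
    [0.06,0,0,-0.04,0],
    [0.06,0,0,-0.04,0],
    [0.06,0,0,-0.04,0],
    [0.06,0,0,0,0],
    [0.06,0,0,0,0],
  ],
)

```text
clock: 29.55
tool_pos: [0.4521, -0.3558, 0.2252]
orientation: [[-0.811, 0.585, 0.0], [0.585, 0.811, -0.001], [-0.001, -0.0, -1.0]]
contact_force: [-0.0, -0.4, 0.6]
gripper_width: 0.06
```

Run:
```python
from fit import *
np.set_printoptions(precision=4,suppress=True)
s=r.state(); print(s['clock'],s['tool_pos'],s['contact_force'],s['qvel'])
w=grab('wrist','w17.png'); g=grab('scene','s17.png')
C,uv=cloud(w); col=w['pixels'][uv[:,1],uv[:,0]].astype(int)
k=(np.hypot(C[:,0]-.4525,C[:,1]+.3565)<.08)&(col.max(1)-col.min(1)<40)&(C[:,2]>.1)&(C[:,2]<.13); print('tab top',k.sum(),C[k].mean(0))
hsv=cv2.cvtColor(w['pixels'],cv2.COLOR_RGB2HSV)[uv[:,1],uv[:,0]]
o=(hsv[:,0]>10)&(hsv[:,0]<25)&(hsv[:,1]>170)&(np.hypot(C[:,0]-.451,C[:,1]+.354)<.12)
k=o&(abs(C[:,2]-.0635)<.0025); A=C[k,:2]; q=np.linalg.lstsq(np.c_[2*A,np.ones(len(A))],(A**2).sum(1),rcond=None)[0]; print('rim fit',q[:2])
C,uv=cloud(g);hsv=cv2.cvtColor(g['pixels'],cv2.COLOR_RGB2HSV)[uv[:,1],uv[:,0]]
p=np.array([0.5239,0.1197,np.radians(60.75)]); E_=inv(p,C)
o=(hsv[:,0]>3)&(hsv[:,0]<20)&(hsv[:,1]>150)&(np.hypot(E_[:,0]-.1,E_[:,1]-.07)<.03)&(C[:,2]>.09)&(C[:,2]<.2)
print('pin head scene',o.sum(),np.percentile(E_[o],[5,50,95],axis=0))
print(proj(g,T(p,[[.1,.07,.142],[.1,.07,.092]])), proj(g,T(p,[[-.0721,-.053,.115]])))
im=cv2.cvtColor(g['pixels'],cv2.COLOR_RGB2BGR)[130:320,130:370]; cv2.imwrite('pics/s17zz.png',cv2.resize(im,None,fx=3.2,fy=3.1,interpolation=cv2.INTER_CUBIC))
```

```text
29.55 [ 0.4521 -0.3558  0.2252] [-0.0197 -0.3733  0.6319] [-0.0002  0.0198  0.0154  0.0292  0.0025 -0.0035 -0.0013]
tab top 349 [ 0.45   -0.354   0.1119]
rim fit [ 0.4523 -0.3567]
pin head scene 55 [[0.0893 0.0575 0.1123]
 [0.0959 0.0633 0.1298]
 [0.1054 0.0711 0.1435]]
[[309.4038 171.1146]
 [308.8407 184.2623]] [[282.2345 207.2596]]
```

View pics/s17zz.png

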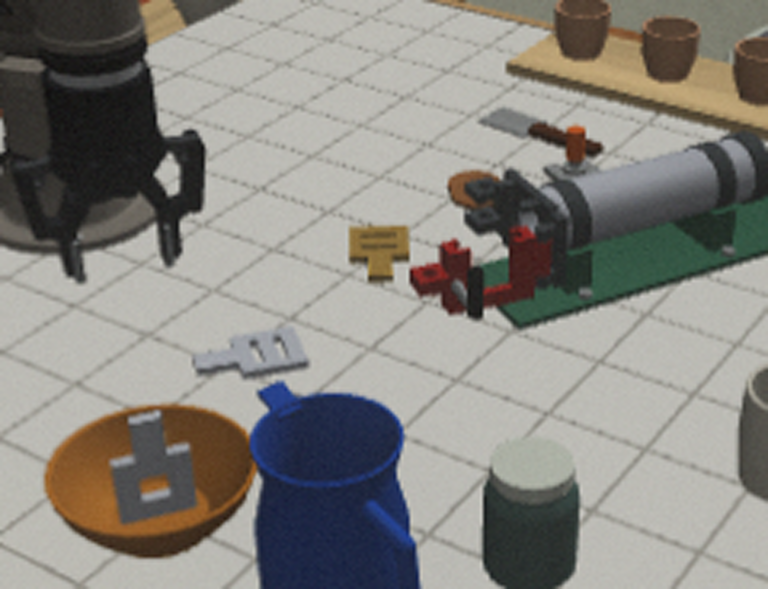

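View pics/w17.png

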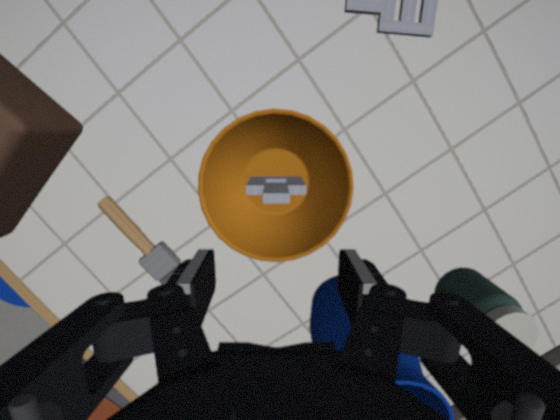

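Request:
jog_arm(
  steps=[
    [0.06,0,0,0,0],
    [0.06,0,0,0,0],
    [0.06,0,0,0,0],
    [0.06,0,0,0,0],
    [0.06,0,0,0,0],
    [0.06,0,0,0,0],
    [0.06,0,0,0,0],
    [0.06,0,0,0,0],
  ],
)

```text
clock: 30.65
tool_pos: [0.4521, -0.3559, 0.2247]
orientation: [[-0.811, 0.586, -0.0], [0.586, 0.811, -0.0], [-0.0, -0.0, -1.0]]
contact_force: [-0.2, 0.7, -0.3]
gripper_width: 0.0597
```

Run:
```python
from fit import *
np.set_printoptions(precision=4,suppress=True)
w=grab('wrist','w18.png')
C,uv=cloud(w); col=w['pixels'][uv[:,1],uv[:,0]].astype(int)
k=(np.hypot(C[:,0]-.4525,C[:,1]+.3565)<.08)&(col.max(1)-col.min(1)<40)&(C[:,2]>.1)&(C[:,2]<.13); print('tab top',k.sum(),C[k].mean(0))
k=(np.hypot(C[:,0]-.4525,C[:,1]+.3565)<.08)&(col.max(1)-col.min(1)<40)&(C[:,2]>.066)&(C[:,2]<.08); print('shoulder',k.sum(),C[k].mean(0))
s=r.state(); print(s['clock'],s['qvel'],s['contact_force'])
```

```text
tab top 350 [ 0.4499 -0.3539  0.1119]
shoulder 388 [ 0.4492 -0.3546  0.0731]
30.7 [ 0.0013 -0.0004 -0.0019  0.0013  0.     -0.0019  0.0005] [ 0.3815  0.0921 -0.1229]
```

The die has not moved in a second. The pin hangs in its notch and the gate is open, so I am handing the job in.

```bash
python3 -c "
from plant import r
print(r.job_done(), r.state()['clock'])"
```

```text
the job is handed in; nothing more can be done
the job is handed in; nothing more can be done
```

The job is done and handed in at about 31 s of the 61 s allowed; no verdict came back.

- **Pin:** I drew it straight up out of the lugs with the gate shut and lowered it into the notch until the collar touched at about 5.5 N. After I let go it measured within about 1 mm of the seat and upright. The last scene picture still shows it there.
- **Gate:** I swung it open by its handle to about 1.46 rad, measured from the direction of the die's tab. In the last scene picture it still stands wide open.
- **Die:** I lifted it about 84 mm clear and stood it upright on the bowl's floor. Its top did not move between two looks about 1 s apart.
- **Bowl and bench:** The bowl's rim centre measured the same before and after to within 1 mm. Nothing else looks disturbed in the last scene picture, but I did not measure the other items individually.

**Fingertip offset:** two cameras showed the fingertips about 30 mm behind the reported TCP, not at it. My first grip caught only the top of the pin's head, so I opened and gripped again lower before lifting. I used the measured offset from then on.

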